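# Check the pitch of freshly cut vice screws with thread-pitch leaves

### The job

Check the newly cut beech vice screws: load each screw lying on the bench into its own bay of the checking cradle, nose against the spring plunger first, then the tail tipped down in front of the end wall, and slide the pitch leaf of the same colour as its band along the ledge into the middle of its thread until all teeth are fully home and the leaf lies flat. When every screw has its leaf in at the same time, so that the whole batch can be seen to match, put the leaves back flat in their tray and leave the screws in the cradle. Do not disturb the other tools.

Things in the scene. Friction and masses are not known exactly. Their poses are not given: they have to be found in the camera images.
- screw_red: Beech vice screw, red band round its hub, thread pitch 15 mm; may be absent (2 or 3 of the screws are there). 190 mm long along x, origin on its axis at mid-length. Thread x = -66 to +20, 32 mm over crests, 22 at root; hub +20 to +67 is a block 36 mm wide (y), 34 mm high: grip it across y. 0.16 kg. At first level on the bench, axis 17 mm up, nose (-x) roughly towards the robot.
- screw_red_nose (a point): Centre of the nose end face of the red-banded screw (its x = -95 mm). The nose is a plain journal, 20 mm diameter, x = -95 to -66, ending at a collar 34 mm in diameter, -66 to -61; the tail is one too, +67 to +95.
- screw_red_thread (a point): Point on the axis of the red-banded screw in the middle of its thread (its x = -23 mm). There is a groove, not a crest, at this x on the side where the leaf goes.
- screw_blue: Beech vice screw, blue band round its hub, thread pitch 12 mm; may be absent (2 or 3 of the screws are there). 190 mm long along x, origin on its axis at mid-length. Thread x = -66 to +20, 32 mm over crests, 22 at root; hub +20 to +67 is a block 36 mm wide (y), 34 mm high: grip it across y. 0.16 kg. At first level on the bench, axis 17 mm up, nose (-x) roughly towards the robot.
- screw_blue_nose (a point): Centre of the nose end face of the blue-banded screw (its x = -95 mm). The nose is a plain journal, 20 mm diameter, x = -95 to -66, ending at a collar 34 mm in diameter, -66 to -61; the tail is one too, +67 to +95.
- screw_blue_thread (a point): Point on the axis of the blue-banded screw in the middle of its thread (its x = -23 mm). There is a groove, not a crest, at this x on the side where the leaf goes.
- screw_yellow: Beech vice screw, yellow band round its hub, thread pitch 9 mm; may be absent (2 or 3 of the screws are there). 190 mm long along x, origin on its axis at mid-length. Thread x = -66 to +20, 32 mm over crests, 22 at root; hub +20 to +67 is a block 36 mm wide (y), 34 mm high: grip it across y. 0.16 kg. At first level on the bench, axis 17 mm up, nose (-x) roughly towards the robot.
- screw_yellow_nose (a point): Centre of the nose end face of the yellow-banded screw (its x = -95 mm). The nose is a plain journal, 20 mm diameter, x = -95 to -66, ending at a collar 34 mm in diameter, -66 to -61; the tail is one too, +67 to +95.
- screw_yellow_thread (a point): Point on the axis of the yellow-banded screw in the middle of its thread (its x = -23 mm). There is a groove, not a crest, at this x on the side where the leaf goes.
- leaf_red: Steel pitch leaf, 15 mm, red grip: flat plate 72 mm (x) by 40 (y = 0 to +40) by 6 thick, 5 teeth 4.5 mm long pointing to -y. Origin: underside, middle of the teeth's root line; a tooth at x = 0 and at each pitch either side. Upright grip 14 mm thick (x), y = +7 to +37, top 40 mm above the underside. 0.14 kg. At first flat in the leaf tray, teeth roughly to the right.
- leaf_blue: Steel pitch leaf, 12 mm, blue grip: flat plate 60 mm (x) by 40 (y = 0 to +40) by 6 thick, 5 teeth 4.5 mm long pointing to -y. Origin: underside, middle of the teeth's root line; a tooth at x = 0 and at each pitch either side. Upright grip 14 mm thick (x), y = +7 to +37, top 40 mm above the underside. 0.14 kg. At first flat in the leaf tray, teeth roughly to the right.
- leaf_yellow: Steel pitch leaf, 9 mm, yellow grip: flat plate 63 mm (x) by 40 (y = 0 to +40) by 6 thick, 7 teeth 4.5 mm long pointing to -y. Origin: underside, middle of the teeth's root line; a tooth at x = 0 and at each pitch either side. Upright grip 14 mm thick (x), y = +7 to +37, top 40 mm above the underside. 0.14 kg. At first flat in the leaf tray, teeth roughly to the right.
- cradle: Fixed checking cradle with three like bays 100 mm apart, base 10 mm thick; origin on the bench under the middle bay; x along the bays, away from the robot; y to the left. Each bay from near to far: sprung brass plunger, open-topped slot for a screw's nose, open space for the hub (nothing beside it down to the base), slot for its tail, end wall. A flat ledge lies left of the thread.
- leaf_tray: Fixed shallow tray left of the cradle, lined with grey felt: inside 300 mm (x) by 150 mm (y), floor 4 mm above the bench, beech rim 8 mm above the floor. Origin on the bench under its middle. Three leaves fit side by side along x, 95 mm apart.
- bay_a (a point): Left bay: where the origin of a loaded screw comes, 40 mm above the bench on the bay's axis; axes as the cradle. From here: plunger face x = -89 mm when extended; nose slot -90 to -79; tail slot +76 to +95; end wall's face at +95. Slots 21.6 mm wide, flat floor 10 mm below the axis, cheeks to 10 mm above it with flared mouths; wall to 12 mm above it.
- bay_b (a point): Middle bay, like bay_a. The ledge of each bay: x = -59 to +13, y = +20 to +84, its top 3 mm below the axis, so that a leaf on it meets the thread (middle at x = -23) level with the axis; teeth home, its origin is at y = +16. Loose fit: about 0.8 mm.
- bay_c (a point): Right bay, like bay_a and bay_b. The housing behind each plunger (x = -138 to -112) stands 14 mm above the axis.
- plunger_a (a joint): Travel of the spring plunger of bay_a (m): 0 extended, grows as it is pressed towards the robot (-x), stop at 0.016; about 2.5 N at 0 and 6 N at 0.010. A loaded screw keeps it at 0.006.
- plunger_b (a joint): Travel of the spring plunger of bay_b (m): 0 extended, grows as it is pressed towards the robot (-x), stop at 0.016; about 2.5 N at 0 and 6 N at 0.010. A loaded screw keeps it at 0.006.
- plunger_c (a joint): Travel of the spring plunger of bay_c (m): 0 extended, grows as it is pressed towards the robot (-x), stop at 0.016; about 2.5 N at 0 and 6 N at 0.010. A loaded screw keeps it at 0.006.
- dust_brush: Bystander: bench brush, 220 mm, lying on the bench; leave it alone.
- tape_measure: Bystander: yellow tape measure, 84 mm, lying on the bench; leave it alone.
- try_square: Bystander: small try square, 166 mm, lying on the bench; leave it alone.
- marking_gauge: Bystander: marking gauge, 170 mm, lying on the bench; leave it alone.

How it is judged:
By the outcome, as a careful person would: the job done as asked, in the order asked, and still so for the second after the job is handed in, with the robot touching nothing.
Of screw_red, screw_blue, screw_yellow only 2 to 3 are there at a start; the rules pass over those that are not, and their reading is None.
At some moment in a run one of leaf_red, leaf_blue, leaf_yellow may be knocked a few centimetres aside while the robot is not near it.
It also fails if it takes over 210 s, if anything falls off the work surface, if the arm or the gripper's body presses on something with over 40 N, if the wrist force passes 120 N, or if a joint passes its speed limit or range.

### The arm

A 6-joint arm with a two-finger parallel gripper is mounted at the origin on a cart in front of the work surface, level with it; the furniture and walls round the work are solid. World frame = base frame: x ahead of the robot, y to its left, z up, the work surface at z = 0. Lengths are in mm, angles in rad, forces in N, time in s.
With the tool pointing down it reaches from about 250 to 775 mm from the base axis. Payload 4 kg.
Tool frame: the origin (TCP) lies at the very end of the fingers, on their centre line; the grasp point (between the pads) lies 19 mm behind it; z points along the fingers, y is the line along which they close (so a half turn about z gives the same grasp; the last joint's range is limited). The gripper opens to 85 mm and grips with 20 to 120 N. Pads are 22 mm wide; open, the fingers measure 114 mm over their backs; the gripper's body (76 mm by 85 mm) begins 54 mm behind the grasp point. The pads swing forward as they close: fully open they stand 13 mm farther back than shut.
Start: joints at [-0.103, 0.087, 1.371, -0, 1.684, -0.103], TCP at [550.016, -0.006, 231.341] pointing down, gripper open.
Joint ranges: [-3.1, 3.1], [-0.76, 2.03], [0.27, 2.55], [-1.08, 4.22], [0.17, 2.65], [-2.57, 2.57]. Speed limits (rad/s): [2.79, 2.79, 3.14, 3.14, 3.14, 3.14].

### API

Orientations are given as a 3x3 rotation matrix whose columns are the frame's x, y, z axes.
In Python, from rig import manip, grab_frame, order gives the robot as it stands. The module is installed in compiled form; this text tells all that it offers.
- The arm moves only by the tool servo_tool, never from a script. Its argument "rows" is a list of rows, each an object with "dr": the turn, a rotation vector about the tool's x, y, z in units of 8 degrees (1.0 is 8 degrees), a list of three; "slide": the shift along the tool's x, y, z in units of 40 mm (1.0 is 40 mm), a list of three; "jaw": the gripper's target within -1 to 1 (shut at 1, half-way at 0, fully open at -1). In form: [{"dr": [rx, ry, rz], "slide": [dx, dy, dz], "jaw": jaw}, ...]. A call has 1 to 8 rows; each row shifts and turns the commanded pose from where the row before left it, along the tool's axes as they then stand; what a row does not reach is not made up. A row lasts 1/10 s, in which the tool goes at most 50 mm and 8.59 degrees, less where a joint would pass 70% of its speed; a pose out of reach is approached as far as the arm can. A call is refused whole if a number of a shift passes 1 or a number of a turn 1, either way. A call with a gripper value outside its range is refused whole. The fingers move at their own pace and stop on an object; "force" is the grip in N (left out, the last holds). Time passes only in rows, so rows that do not move let the fingers close. It gives the time, the measured TCP pose, the force, the opening and the grip force at its end, in the units of the state.
- manip.sense(): the state, without advancing time (a new reading comes with each control period).
- grab_frame(name): name is "scene" or "side" or "wrist"; returns a dict with "color" (420x560x3 uint8, blue, green, red), "fx", "fy", "cx", "cy" (pixels), "cam_to_world" (4x4, takes a point from camera to world coordinates). Camera axes: x right, y down, z forward; pixel columns grow to the right and rows downward; lengths in mm; the calibration is good to about 2 mm. A picture is of the moment at which its call begins. There is no depth.
- order.sign_off(): hands the job in; it is judged then, once.
The state is a dict: "time": time; "q": joint angles; "joint_vel": joint speeds; "tau": joint torques, N m; "tool_pos": TCP position; "tool_rot": TCP orientation; "contact_force": force on the tool from outside, world axes, zero at the start; "moment": the same for the moment, N m; "gripper_width": finger opening in mm; "gripper_force": force on a finger pad.
Only numpy, scipy, OpenCV 4.12 (cv2) and the standard library are available. Lean on these libraries where they do the work, as an engineer would, in place of code of your own. Each camera call takes 0.05 s, during which the arm holds its last target. There are 200 camera calls.

## Working session

There is one attempt and no reset: what is moved stays moved. The work goes in short steps, Python scripts to look and compute and a tool call to move; the robot and the scene stay as the last step left them, time stands still between calls to the robot, and variables do not carry over. Pictures are saved under pics/ and viewed, at most 14 in all, crops included, and the job is handed in when it is done.

Besides the shell and the picture viewer there is one more tool, called after "Request:" as name(argument=value, ...), one argument or row to a line, values as JSON. servo_tool: Moves the arm, as the interface text tells. Its arguments: {"type":"object","properties":{"rows":{"type":"array"},"force":{"type":"number"}},"required":["rows"]}

```bash
mkdir -p pics && cat > h.py <<'E'
import numpy as np, cv2
from rig import manip, grab_frame, order
def snap(n,fn=None):
    f=grab_frame(n)
    if fn: cv2.imwrite('pics/'+fn,f['color'])
    return f
def px2w(f,u,v,z):
    T=np.array(f['cam_to_world']);d=T[:3,:3]@np.array([(u-f['cx'])/f['fx'],(v-f['cy'])/f['fy'],1]);o=T[:3,3]
    return o+d*(z-o[2])/d[2]
def w2px(f,p):
    T=np.array(f['cam_to_world']);c=T[:3,:3].T@(np.array(p,float)-T[:3,3])
    return np.array([f['fx']*c[0]/c[2]+f['cx'],f['fy']*c[1]/c[2]+f['cy']])
def st():
    s=manip.sense();print(round(s['time'],2),np.round(s['tool_pos'],1),'w',np.round(s['gripper_width'],1),'gf',np.round(s['gripper_force'],1),'F',np.round(s['contact_force'],1));return s
E
python3 - <<'E'
from h import *
import pickle
s=st();print(np.round(s['tool_rot'],3))
for n in('scene','side','wrist'):
    f=snap(n,n+'0.png');pickle.dump(f,open(n+'0.pkl','wb'));print(n,f['fx'],f['cx'],f['cy'],np.round(f['cam_to_world'],3).tolist())
a=cv2.imread('pics/scene0.png');cv2.imwrite('pics/scene0b.png',cv2.resize(a,(800,600)))
E
```

```text
0.0 [549.5   0.  230.1] w 85.5 gf 0.0 F [-0.6 -0.4  1. ]
[[-0.     1.    -0.002]
 [ 1.     0.     0.   ]
 [ 0.    -0.002 -1.   ]]
scene 464.82178828028015 285.83111310811125 213.4093576513435 [[-0.73, -0.489, 0.478, -266.66], [-0.683, 0.507, -0.526, 838.572], [0.015, -0.71, -0.704, 1200.478], [0.0, 0.0, 0.0, 1.0]]
side 444.64698051996703 281.4182939586246 214.7051267615515 [[-0.999, 0.005, 0.033, 453.101], [-0.025, 0.526, -0.85, 1186.129], [-0.021, -0.85, -0.526, 801.189], [0.0, 0.0, 0.0, 1.0]]
wrist 342.4500924828574 280.8519493748156 214.39829883683905 [[1.0, -0.0, -0.002, 549.156], [-0.001, -0.95, -0.314, 81.085], [-0.002, 0.314, -0.95, 372.946], [0.0, 0.0, 0.0, 1.0]]
```

View pics/scene0b.png

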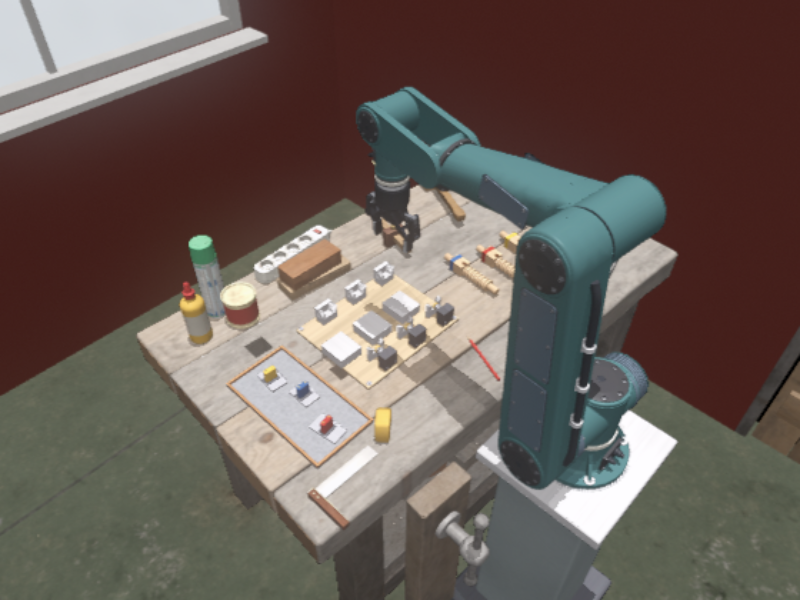

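View pics/side0.png

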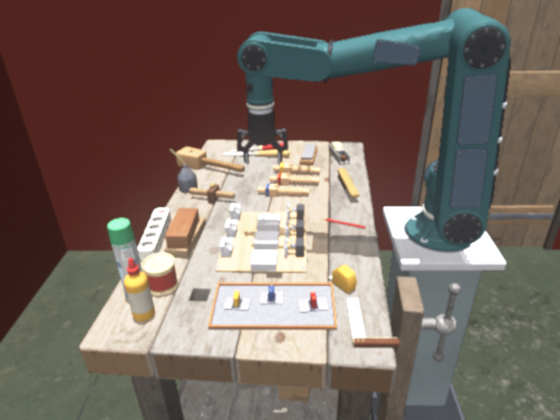

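View pics/wrist0.png

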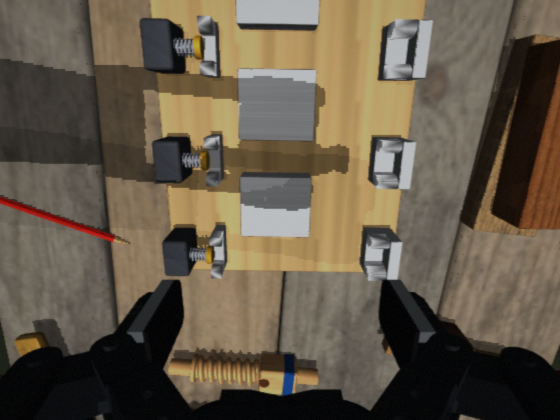

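The scene shows all three screws right of the cradle (side image: blue hub ≈(268,189), red ≈(280,179), yellow ≈(284,167)). The leaves are in the tray: yellow ≈(237,299), blue ≈(271,293), red ≈(313,299). The wrist image shows the ledges at (241–310,173–236) and (238–315,68–140), and the blue screw at about (245,370).

```bash
python3 - <<'E'
from h import *
import pickle
w,s,sc=[pickle.load(open(n+'0.pkl','rb')) for n in('wrist','side','scene')]
for nm,pts in dict(ledgeC=[(241,173),(310,173),(241,236),(310,236)],ledgeB=[(239,69),(315,69),(239,140),(315,140)]).items():
    print(nm,[np.round(px2w(w,u,v,37)[:2],1).tolist() for u,v in pts])
print('blue nose/tail',[np.round(px2w(w,u,v,17)[:2],1).tolist() for u,v in[(170,367),(317,377)]])
print('side screws',[np.round(px2w(s,u,v,17)[:2],1).tolist() for u,v in[(308,191),(262,189),(320,181),(272,178),(320,170),(275,166)]])
print('leaves',[np.round(px2w(s,u,v,44)[:2],1).tolist() for u,v in[(236,295),(271,288),(313,295)]])
print('tray',[np.round(px2w(s,u,v,12)[:2],1).tolist() for u,v in[(217,285),(333,285),(211,327),(335,327)]])
E
```

```text
ledgeC [[508.9, 13.4], [577.5, 13.4], [506.4, -53.9], [579.3, -53.9]]
ledgeB [[510.7, 108.9], [579.5, 108.8], [508.2, 45.6], [581.5, 45.6]]
blue nose/tail [[406.0, -243.0], [595.3, -258.8]]
side screws [[408.6, -244.8], [578.3, -262.4], [361.0, -323.3], [545.1, -351.2], [356.4, -418.1], [537.5, -458.3]]
leaves [[604.6, 345.3], [517.7, 318.8], [411.4, 345.0]]
tray [[667.0, 270.2], [354.8, 269.9], [658.6, 423.2], [361.1, 421.7]]
```

Request:
servo_tool(
  rows=[
    {"dr": [0, 0, 0], "slide": [-0.95, -0.15, -0.1], "jaw": -1},
    {"dr": [0, 0, 0], "slide": [-0.95, -0.15, -0.1], "jaw": -1},
    {"dr": [0, 0, 0], "slide": [-0.95, -0.15, -0.1], "jaw": -1},
    {"dr": [0, 0, 0], "slide": [-0.95, -0.15, -0.1], "jaw": -1},
    {"dr": [0, 0, 0], "slide": [-0.95, -0.15, -0.1], "jaw": -1},
    {"dr": [0, 0, 0], "slide": [-0.95, -0.15, -0.1], "jaw": -1},
    {"dr": [0, 0, 0], "slide": [-0.95, -0.15, -0.1], "jaw": -1},
    {"dr": [0, 0, 0], "slide": [-0.95, -0.15, -0.1], "jaw": -1},
  ],
)

```text
time: 0.95
tool_pos: [501.4, -305.4, 263.1]
tool_rot: [[0.0, 1.0, -0.0], [1.0, -0.0, 0.001], [0.001, -0.0, -1.0]]
contact_force: [0.3, 1.3, 0.1]
gripper_width: 85.3
gripper_force: 0.0
```

Request:
servo_tool(
  rows=[
    {"dr": [0, 0, 0], "slide": [0, 0, 0], "jaw": -1},
    {"dr": [0, 0, 0], "slide": [0, 0, 0], "jaw": -1},
  ],
)

```text
time: 1.15
tool_pos: [501.6, -304.5, 262.6]
tool_rot: [[0.002, 1.0, -0.001], [1.0, -0.002, 0.001], [0.001, -0.001, -1.0]]
contact_force: [0.3, -0.0, 0.2]
gripper_width: 85.7
gripper_force: 0.0
```

```bash
python3 - <<'E'
from h import *
import pickle
s=st();print(np.round(s['tool_rot'],3).tolist())
f=snap('wrist','w1.png');pickle.dump(f,open('w1.pkl','wb'))
cv2.imwrite('pics/w1b.png',cv2.resize(f['color'],(800,600),interpolation=cv2.INTER_CUBIC))
E
```

```text
1.15 [ 501.6 -304.5  262.6] w 85.7 gf 0.0 F [ 0.3 -0.   0.2]
[[0.002, 1.0, -0.001], [1.0, -0.002, 0.001], [0.001, -0.001, -1.0]]
```

View pics/w1b.png

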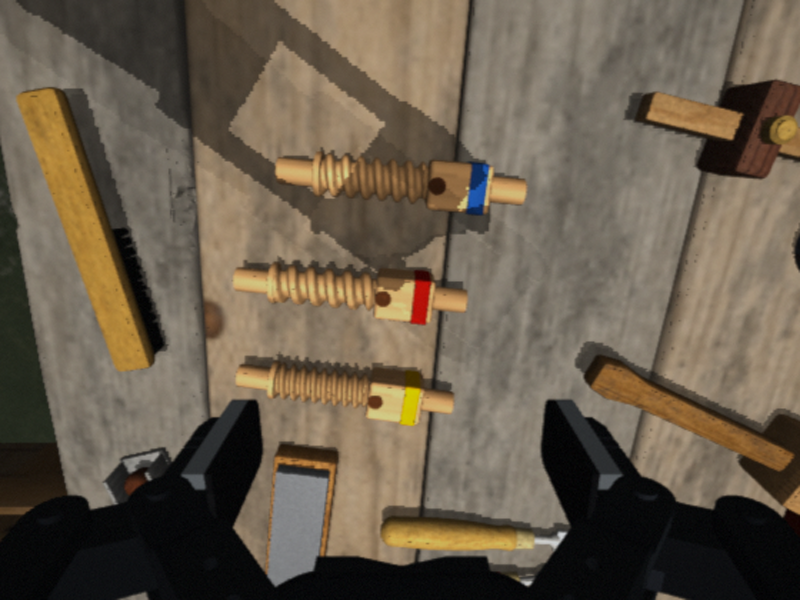

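Wrist view at 800 scale: blue nose (278,170), tail (525,191); red nose (236,279), tail (466,300); yellow nose (238,376), tail (452,403). All three screws are present.

```bash
python3 - <<'E'
from h import *
import pickle
f=pickle.load(open('w1.pkl','rb'))
for n,a,b in [('blue',(278,170),(525,191)),('red',(236,279),(466,300)),('yellow',(238,376),(452,403))]:
    P,Q=[px2w(f,u*.7,v*.7,17)[:2] for u,v in(a,b)];d=(Q-P);L=np.hypot(*d);d/=L
    print(n,np.round(P,1),np.round(Q,1),'L',L.round(1),'mid',np.round((P+Q)/2,1),'grip',np.round((P+Q)/2+d*38,1),'yaw',np.degrees(np.arctan2(d[1],d[0])).round(1))
print(manip.sense()['q'])
E
```

```text
blue [ 406.7 -241.3] [ 597.  -257.5] L 191.0 mid [ 501.8 -249.4] grip [ 539.7 -252.6] yaw -4.8
red [ 365.2 -327.5] [ 554.7 -346. ] L 190.4 mid [ 459.9 -336.8] grip [ 497.8 -340.5] yaw -5.6
yellow [ 357.5 -415.5] [ 546.  -442.5] L 190.4 mid [ 451.7 -429. ] grip [ 489.3 -434.4] yaw -8.2
[-6.40984533e-01  1.66591458e-01  1.22076079e+00  7.47722437e-04
  1.75554481e+00 -6.40689782e-01]
```

Request:
servo_tool(
  rows=[
    {"dr": [0, 0, 0], "slide": [0.65, 0.48, 0.4], "jaw": -1},
    {"dr": [0, 0, 0], "slide": [0.65, 0.48, 0.4], "jaw": -1},
    {"dr": [0, 0, 1], "slide": [0, 0, 0.25], "jaw": -1},
    {"dr": [0, 0, 1], "slide": [0, 0, 0.25], "jaw": -1},
    {"dr": [0, 0, 1], "slide": [0, 0, 0.25], "jaw": -1},
    {"dr": [0, 0, 1], "slide": [0, 0, 0.25], "jaw": -1},
    {"dr": [0, 0, 1], "slide": [0, 0, 0.25], "jaw": -1},
    {"dr": [0, 0, 1], "slide": [0, 0, 0.25], "jaw": -1},
  ],
)

```text
time: 2.0
tool_pos: [540.7, -249.9, 170.9]
tool_rot: [[0.745, 0.667, -0.0], [0.667, -0.745, 0.001], [0.0, -0.0, -1.0]]
contact_force: [0.2, -0.7, 0.3]
gripper_width: 85.3
gripper_force: 0.0
```

Request:
servo_tool(
  rows=[
    {"dr": [0, 0, 1], "slide": [0, 0, 0.25], "jaw": -1},
    {"dr": [0, 0, 1], "slide": [0, 0, 0.25], "jaw": -1},
    {"dr": [0, 0, 1], "slide": [0, 0, 0.25], "jaw": -1},
    {"dr": [0, 0, 1], "slide": [0, 0, 0.25], "jaw": -1},
    {"dr": [0, 0, 1], "slide": [0, 0, 0.25], "jaw": -1},
    {"dr": [0, 0, 0.85], "slide": [0, 0, 0], "jaw": -1},
    {"dr": [0, 0, 0], "slide": [0, 0, 0], "jaw": -1},
    {"dr": [0, 0, 0], "slide": [0, 0, 0], "jaw": -1},
  ],
)

```text
time: 2.8
tool_pos: [540.8, -250.8, 121.6]
tool_rot: [[0.997, -0.079, 0.001], [-0.079, -0.997, 0.0], [0.001, -0.0, -1.0]]
contact_force: [0.2, -0.0, -0.1]
gripper_width: 85.5
gripper_force: 0.0
```

```bash
python3 - <<'E'
from h import *
import pickle
f=snap('wrist','w2.png');pickle.dump(f,open('w2.pkl','wb'))
s=st();p=s['tool_pos'];R=s['tool_rot'];print(np.round(R,3).tolist())
t=np.array([539.7,-252.6,120]);print('delta tool/40',np.round(R.T@(t-p)/40,3))
print('axis px (nose..tail z17)',[np.round(w2px(f,(*q,17)),1).tolist() for q in [(539.7,-252.6),(597,-257.5)]])
E
```

```text
2.85 [ 540.8 -251.1  121.7] w 85.2 gf 0.0 F [ 0.2  0.5 -0.2]
[[0.997, -0.08, 0.001], [-0.08, -0.997, -0.0], [0.001, 0.0, -1.0]]
delta tool/40 [-0.025  0.039  0.043]
axis px (nose..tail z17) [[283.9, 213.4], [284.6, 136.2]]
```

View pics/w2.png

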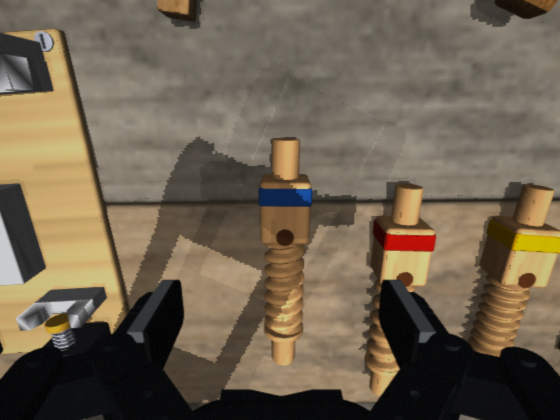

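Request:
servo_tool(
  rows=[
    {"dr": [0, 0, 0], "slide": [-0.02, 0.04, 0.7], "jaw": -1},
    {"dr": [0, 0, 0], "slide": [0, 0, 0.7], "jaw": -1},
    {"dr": [0, 0, 0], "slide": [0, 0, 0.7], "jaw": -1},
    {"dr": [0, 0, 0], "slide": [0, 0, 0.5], "jaw": -1},
    {"dr": [0, 0, 0], "slide": [0, 0, 0.3], "jaw": -1},
    {"dr": [0, 0, 0], "slide": [0, 0, 0.05], "jaw": 0},
    {"dr": [0, 0, 0], "slide": [0, 0, 0], "jaw": 1},
    {"dr": [0, 0, 0], "slide": [0, 0, 0], "jaw": 1},
  ],
  force=80,
)

```text
time: 3.65
tool_pos: [540.6, -254.1, 5.1]
tool_rot: [[0.997, -0.083, 0.003], [-0.083, -0.997, -0.002], [0.003, 0.001, -1.0]]
contact_force: [0.3, -0.2, 0.7]
gripper_width: 44.0
gripper_force: 0.0
```

Request:
servo_tool(
  rows=[
    {"dr": [0, 0, 0], "slide": [0, 0, 0], "jaw": 1},
    {"dr": [0, 0, 0], "slide": [0, 0, 0], "jaw": 1},
    {"dr": [0, 0, 0], "slide": [0, 0, 0], "jaw": 1},
    {"dr": [0, 0, 0], "slide": [0, 0, 0], "jaw": 1},
  ],
)

```text
time: 4.05
tool_pos: [540.9, -254.3, 5.4]
tool_rot: [[0.996, -0.084, 0.004], [-0.084, -0.997, -0.002], [0.004, 0.002, -1.0]]
contact_force: [1.1, -0.1, 5.2]
gripper_width: 34.8
gripper_force: 80.7
```

Request:
servo_tool(
  rows=[
    {"dr": [0, 0, 0], "slide": [0, 0, -0.4], "jaw": 1},
    {"dr": [0, 0, 0], "slide": [0, 0, -0.9], "jaw": 1},
    {"dr": [0, 0, -0.3], "slide": [0, 0, -1], "jaw": 1},
    {"dr": [0, 0, -0.3], "slide": [0, 0, -0.8], "jaw": 1},
    {"dr": [0, 0, 0], "slide": [0.18, -0.9, 0], "jaw": 1},
    {"dr": [0, 0, 0], "slide": [0.18, -0.95, 0], "jaw": 1},
    {"dr": [0, 0, 0], "slide": [0.18, -0.95, 0], "jaw": 1},
    {"dr": [0, 0, 0], "slide": [0.18, -0.95, 0], "jaw": 1},
  ],
)

```text
time: 4.85
tool_pos: [567.7, -102.1, 126.5]
tool_rot: [[1.0, -0.001, -0.001], [-0.001, -1.0, 0.0], [-0.001, -0.0, -1.0]]
contact_force: [0.7, -0.6, -2.0]
gripper_width: 34.8
gripper_force: 80.1
```

Request:
servo_tool(
  rows=[
    {"dr": [0, 0, 0], "slide": [0.18, -0.95, 0], "jaw": 1},
    {"dr": [0, 0, 0], "slide": [0.18, -0.95, 0], "jaw": 1},
    {"dr": [0, 0, 0], "slide": [0.18, -0.95, 0], "jaw": 1},
    {"dr": [0, 0, 0], "slide": [0.18, -0.95, 0], "jaw": 1},
    {"dr": [0, 0, 0], "slide": [0.18, -0.95, 0], "jaw": 1},
    {"dr": [0, 0, 0], "slide": [0.18, -0.95, 0], "jaw": 1},
    {"dr": [0, 0, 0], "slide": [0, 0, 0], "jaw": 1},
    {"dr": [0, 0, 0], "slide": [0, 0, 0], "jaw": 1},
  ],
)

```text
time: 5.65
tool_pos: [610.8, 125.1, 126.2]
tool_rot: [[1.0, 0.002, -0.002], [0.002, -1.0, -0.001], [-0.002, 0.001, -1.0]]
contact_force: [0.6, 0.2, -1.7]
gripper_width: 35.0
gripper_force: 80.3
```

```bash
python3 - <<'E'
from h import *
import pickle
f=snap('wrist','w3.png');pickle.dump(f,open('w3.pkl','wb'))
s=st();print(np.round(s['tool_rot'],3).tolist())
E
```

```text
5.7 [610.9 124.1 126.4] w 34.3 gf 80.3 F [-0.6  0.4 -1.8]
[[1.0, 0.0, -0.002], [0.0, -1.0, -0.001], [-0.002, 0.001, -1.0]]
```

View pics/w3.png

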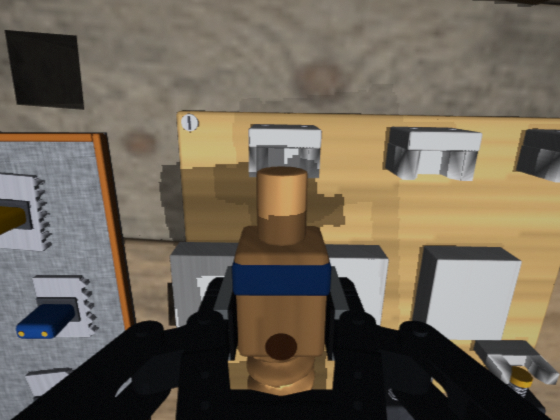

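Wrist view: the held blue screw's tail tip is at (282,172). The bay A end wall spans cols 249–320 at row ~128 and its slot is at ~(285,157); the bay B wall spans ~387–480 at row ~130.

```bash
python3 - <<'E'
from h import *
import pickle
f=pickle.load(open('w3.pkl','rb'));g=cv2.cvtColor(f['color'],cv2.COLOR_BGR2GRAY).astype(int)
for r,a,b in[(129,240,330),(136,240,330),(136,375,490),(152,244,326),(160,244,326),(195,250,316),(320,225,335)]:
    print(r,a,' '.join(map(str,g[r,a:b:1])))
print('col285',g[115:180,285]);print('col252',g[115:180,252])
print('tail pred',w2px(f,(667,124.1,138)), 'top edge y', w2px(f,(667,124.1,148)))
for u,v in[(249,126),(320,126),(181,112)]:print(px2w(f,u,v,52),px2w(f,u,v,10))
E
```

```text
129 240 164 164 164 165 164 164 165 161 141 150 173 179 179 178 178 178 177 176 176 176 174 176 178 179 178 179 178 176 176 175 174 175 172 170 171 171 170 168 168 167 165 165 163 163 162 160 160 157 156 154 152 151 149 146 144 145 141 139 140 137 136 135 135 129 125 121 117 113 112 111 110 108 106 106 103 103 104 106 104 110 132 155 163 163 164 165 163 164 164 164
136 240 164 164 164 164 164 164 163 164 149 157 187 199 200 201 201 202 201 201 200 200 201 201 200 201 201 200 200 200 201 201 200 201 201 200 200 200 201 201 199 200 200 201 199 200 200 200 201 200 201 200 200 202 201 201 200 200 200 200 200 201 200 200 202 200 200 201 201 201 200 201 201 200 201 200 200 201 200 202 200 198 183 150 152 161 162 162 162 163 161 163
136 375 163 162 163 163 162 163 161 162 163 159 121 90 86 83 61 41 40 41 41 40 41 42 43 41 41 42 40 42 42 41 39 40 43 54 112 161 190 199 199 199 198 198 198 199 198 199 199 199 198 198 199 199 199 198 198 198 198 198 199 199 198 198 198 198 198 198 197 198 198 198 197 197 198 199 198 197 198 198 198 197 196 197 197 197 197 197 196 197 197 195 196 196 196 196 196
[... 1440 characters left out ...]
197 199 198 199 198 199 199 198 197 187 113  97  77  48  45
  47  47  47  47  50  57  89 145 163 165 166]
col252 [141 148 152 153 154 154 156 157 146  90  74  68  72 117 179 199 201 201
 201 200 200 200 201 199 201 200 200 200 199 200 195 165 103  84  84  82
  82  82  81  81  83  87  86  90  97 103 110 113 118 124 134 142 151 159
 165 169 164 104  95  98 101 100  95  92  87]
tail pred [284.71352654 166.739335  ] top edge y [285.0197358  171.90124823]
[676.21947469 145.1453403   52.        ] [673.30448907 148.92282895  10.        ]
[676.28316999 101.52953112  52.        ] [673.38052698  96.8553231   10.        ]
[684.40285361 186.16649121  52.        ] [683.07361034 197.89289405  10.        ]
```

Request:
servo_tool(
  rows=[
    {"dr": [0, 0, 0.13], "slide": [0, 0, 0], "jaw": 1},
    {"dr": [0, 0.5625, 0], "slide": [0, 0, 0], "jaw": 1},
    {"dr": [0, 0.5625, 0], "slide": [0, 0, 0], "jaw": 1},
    {"dr": [0, 0, 0], "slide": [0, 0, 0], "jaw": 1},
    {"dr": [0, 0, 0], "slide": [0, 0, 0], "jaw": 1},
  ],
)

```text
time: 6.2
tool_pos: [611.2, 123.4, 127.6]
tool_rot: [[0.988, -0.02, 0.156], [-0.02, -1.0, -0.003], [0.156, 0.0, -0.988]]
contact_force: [0.2, -0.0, -2.4]
gripper_width: 34.8
gripper_force: 80.3
```

```bash
cat >> h.py <<'E'
YAW=np.radians(-1.05);CX=np.array([np.cos(YAW),np.sin(YAW),0]);CY=np.array([-np.sin(YAW),np.cos(YAW),0])
BAY={'a':np.array([569.4,123.5,0])}
BAY['b']=BAY['a']-100*CY;BAY['c']=BAY['a']-200*CY
def loc(b,x,y,z): return BAY[b]+x*CX+y*CY+np.array([0,0,z])
def nose_tcp(b,nx,nz,th,g=133.9,h=11.6,dy=0):
    t=np.radians(th);d=np.array([np.cos(t),np.sin(t)]);n=np.array([np.sin(t),-np.cos(t)])
    q=np.array([nx,nz])+g*d+h*n
    return loc(b,q[0],dy,q[1])
def go(t):
    s=st();R=np.array(s['tool_rot']);e=np.array(t)-s['tool_pos']
    print('to',np.round(t,1),'world d',np.round(e,1),'tool/40',np.round(R.T@e/40,3),'pitch',np.degrees(np.arcsin(R[0,2])).round(2),'yaw',np.degrees(np.arctan2(R[1,0],R[0,0])).round(2));return s
E
python3 - <<'E'
from h import *
go(nose_tcp('a',-85,75,9))
E
```

```text
6.2 [611.2 123.4 127.6] w 34.8 gf 80.3 F [ 0.2 -0.  -2.4]
to [618.5 122.6  84.5] world d [  7.3  -0.8 -43.1] tool/40 [0.012 0.017 1.093] pitch 8.95 yaw -1.14
```

Request:
servo_tool(
  rows=[
    {"dr": [0, 0, 0], "slide": [0.01, 0.02, 0.55], "jaw": 1},
    {"dr": [0, 0, 0], "slide": [0, 0, 0.54], "jaw": 1},
    {"dr": [0, 0, 0], "slide": [0, 0, 0], "jaw": 1},
    {"dr": [0, 0, 0], "slide": [0, 0, 0], "jaw": 1},
  ],
)

```text
time: 6.6
tool_pos: [619.1, 123.1, 84.1]
tool_rot: [[0.988, -0.019, 0.155], [-0.019, -1.0, -0.003], [0.155, 0.0, -0.988]]
contact_force: [1.3, -0.8, -0.7]
gripper_width: 34.6
gripper_force: 80.3
```

```bash
python3 - <<'E'
from h import *
import pickle
go(nose_tcp('a',-85,75,9))
f=snap('wrist','w4.png');pickle.dump(f,open('w4.pkl','wb'))
s=snap('side','s4.png')
u,v=w2px(s,loc('a',-20,0,60)).astype(int);print(u,v)
a=cv2.resize(f['color'][40:300,160:480],(640,520),interpolation=cv2.INTER_CUBIC)
cv2.imwrite('pics/w4c.png',a)
b=s['color'][max(v-50,0):v+50,u-60:u+60];cv2.imwrite('pics/s4c.png',cv2.resize(b,None,fx=5,fy=5,interpolation=cv2.INTER_CUBIC))
E
```

```text
6.6 [619.1 123.1  84.1] w 34.6 gf 80.3 F [ 1.3 -0.8 -0.7]
to [618.5 122.6  84.5] world d [-0.6 -0.5  0.4] tool/40 [-0.014  0.012 -0.011] pitch 8.92 yaw -1.09
262 239
```

View pics/w4c.png

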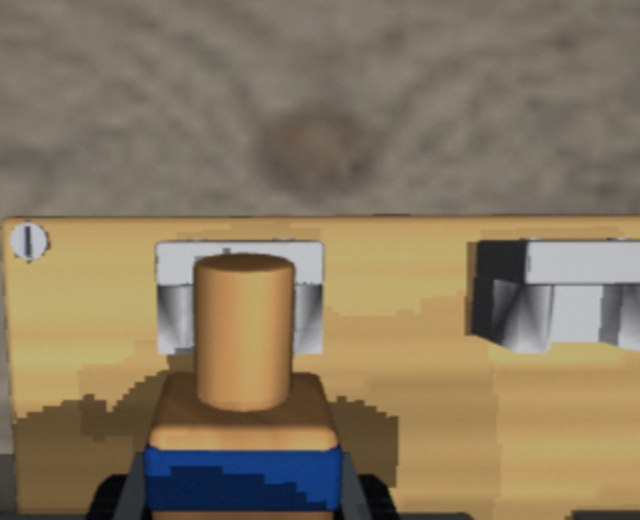

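View pics/s4c.png

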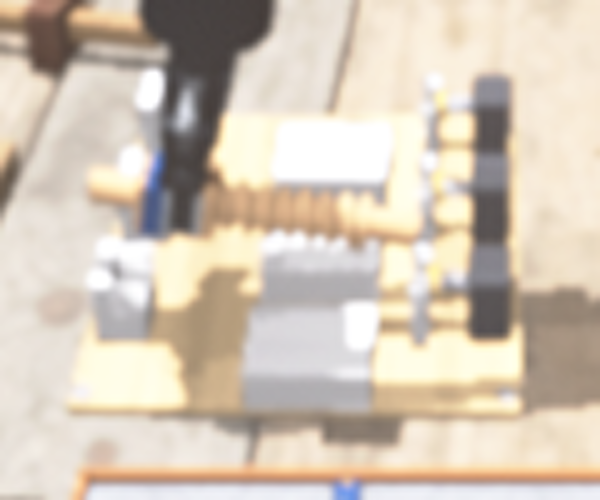

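The tail (crop cols 195–295, centre 245) is over the bay A wall (157–323, centre 240), about 1 mm to the right. The nose hangs over its slot.

Request:
servo_tool(
  rows=[
    {"dr": [0, 0, 0], "slide": [-0.05, -0.02, 0.3], "jaw": 1},
    {"dr": [0, 0, 0], "slide": [-0.05, 0, 0.3], "jaw": 1},
    {"dr": [0, 0, 0], "slide": [-0.03, 0, 0.15], "jaw": 1},
    {"dr": [0, 0, 0], "slide": [-0.015, 0, 0.08], "jaw": 1},
    {"dr": [0, 0, 0], "slide": [0, 0, 0], "jaw": 1},
  ],
)

```text
time: 7.2
tool_pos: [616.7, 123.8, 49.0]
tool_rot: [[0.988, -0.018, 0.153], [-0.017, -1.0, -0.004], [0.153, 0.001, -0.988]]
contact_force: [-2.8, -2.1, -3.8]
gripper_width: 34.5
gripper_force: 80.3
```

```bash
sed -i 's/569.4,123.5,0/569.4,124.4,0/' h.py && python3 - <<'E'
from h import *
import pickle
go(nose_tcp('a',-99.5,41,9))
f=snap('wrist','w5.png');pickle.dump(f,open('w5.pkl','wb'))
g=cv2.cvtColor(f['color'],cv2.COLOR_BGR2GRAY).astype(int)
E
```

```text
7.2 [616.7 123.8  49. ] w 34.5 gf 80.3 F [-2.8 -2.1 -3.8]
to [604.  123.8  50.5] world d [-12.8  -0.1   1.5] tool/40 [-0.309  0.008 -0.085] pitch 8.78 yaw -1.01
```

Request:
servo_tool(
  rows=[
    {"dr": [0, 0, 0], "slide": [-0.1, 0, -0.04], "jaw": 1},
    {"dr": [0, 0, 0], "slide": [-0.1, 0, -0.02], "jaw": 1},
    {"dr": [0, 0, 0], "slide": [-0.1, 0, -0.02], "jaw": 1},
    {"dr": [0, 0, 0], "slide": [0, 0, 0], "jaw": 1},
    {"dr": [0, 0, 0], "slide": [0, 0, 0], "jaw": 1},
  ],
)

```text
time: 7.75
tool_pos: [608.0, 124.3, 53.7]
tool_rot: [[0.987, -0.018, 0.163], [-0.018, -1.0, -0.003], [0.163, 0.0, -0.987]]
contact_force: [3.5, -2.5, -3.3]
gripper_width: 34.6
gripper_force: 80.0
```

```bash
python3 - <<'E'
from h import *
go(nose_tcp('a',-99.5,40,0));go(nose_tcp('a',-99.5,41,4.5))
f=snap('wrist');s=snap('side')
u,v=w2px(s,loc('a',-20,0,60)).astype(int)
a=f['color'][60:300,160:400];b=cv2.resize(s['color'][v-40:v+40,u-60:u+60],(720,480),interpolation=cv2.INTER_CUBIC)[:, :]
cv2.imwrite('pics/m5.png',np.hstack([cv2.resize(a,(380,380)),cv2.resize(b,(420,380))]))
E
```

```text
7.75 [608.  124.3  53.7] w 34.6 gf 80.0 F [ 3.5 -2.5 -3.3]
to [603.8 123.8  28.4] world d [ -4.2  -0.5 -25.3] tool/40 [-0.205  0.015  0.608] pitch 9.35 yaw -1.03
7.75 [608.  124.3  53.7] w 34.6 gf 80.0 F [ 3.5 -2.5 -3.3]
to [604.3 123.8  39.9] world d [ -3.7  -0.5 -13.8] tool/40 [-0.146  0.015  0.325] pitch 9.35 yaw -1.03
```

View pics/m5.png

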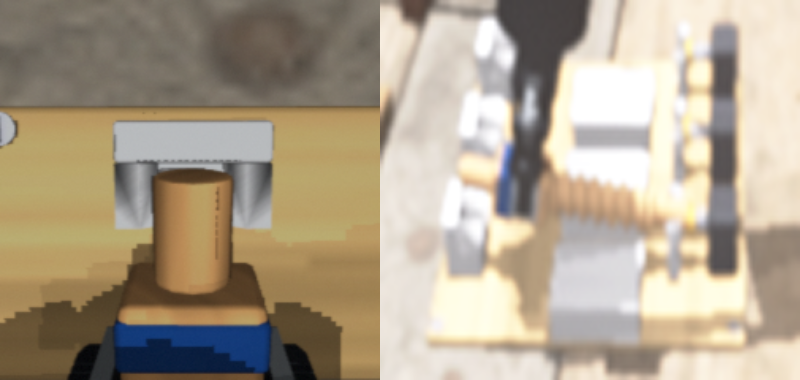

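Request:
servo_tool(
  rows=[
    {"dr": [0, 0, 0], "slide": [-0.06, 0, 0.03], "jaw": 1},
    {"dr": [0, 0, 0], "slide": [-0.05, 0, 0.03], "jaw": 1},
    {"dr": [0, 0, 0], "slide": [0, 0, 0], "jaw": 1},
    {"dr": [0, 0, 0], "slide": [0, 0, 0], "jaw": 1},
    {"dr": [0, 0, 0], "slide": [0, 0, 0], "jaw": 1},
  ],
)

```text
time: 8.35
tool_pos: [605.4, 124.4, 52.6]
tool_rot: [[0.986, -0.018, 0.166], [-0.018, -1.0, -0.003], [0.166, -0.0, -0.986]]
contact_force: [5.4, -3.1, 1.9]
gripper_width: 35.2
gripper_force: 80.7
```

```bash
python3 - <<'E'
from h import *
go(nose_tcp('a',-99.5,41,9));go(nose_tcp('a',-99.5,40,0))
E
```

```text
8.35 [605.4 124.4  52.6] w 35.2 gf 80.7 F [ 5.4 -3.1  1.9]
to [604.  123.8  50.5] world d [-1.4 -0.6 -2.2] tool/40 [-0.044  0.015  0.047] pitch 9.54 yaw -1.03
8.35 [605.4 124.4  52.6] w 35.2 gf 80.7 F [ 5.4 -3.1  1.9]
to [603.8 123.8  28.4] world d [ -1.6  -0.6 -24.2] tool/40 [-0.139  0.015  0.591] pitch 9.54 yaw -1.03
```

Request:
servo_tool(
  rows=[
    {"dr": [0, -0.3, 0], "slide": [-0.04, 0.005, 0.14], "jaw": 1},
    {"dr": [0, -0.3, 0], "slide": [-0.035, 0.005, 0.14], "jaw": 1},
    {"dr": [0, -0.3, 0], "slide": [-0.025, 0, 0.14], "jaw": 1},
    {"dr": [0, -0.2, 0], "slide": [-0.015, 0, 0.1], "jaw": 1},
    {"dr": [0, 0, 0], "slide": [0, 0, 0], "jaw": 1},
    {"dr": [0, 0, 0], "slide": [0, 0, 0], "jaw": 1},
  ],
)

```text
time: 8.95
tool_pos: [603.9, 124.1, 31.1]
tool_rot: [[1.0, -0.018, 0.014], [-0.018, -1.0, 0.0], [0.014, -0.0, -1.0]]
contact_force: [7.2, -3.3, 1.5]
gripper_width: 34.7
gripper_force: 80.8
```

```bash
python3 - <<'E'
from h import *
go(nose_tcp('a',-99.5,40,0))
f=snap('wrist');s=snap('side')
u,v=w2px(s,loc('a',-20,0,60)).astype(int)
a=f['color'][60:300,160:400];b=cv2.resize(s['color'][v-40:v+40,u-60:u+60],(720,480),interpolation=cv2.INTER_CUBIC)[:, :]
cv2.imwrite('pics/m6.png',np.hstack([cv2.resize(a,(380,380)),cv2.resize(b,(420,380))]))
E
```

```text
8.95 [603.9 124.1  31.1] w 34.7 gf 80.8 F [ 7.2 -3.3  1.5]
to [603.8 123.8  28.4] world d [-0.1 -0.3 -2.7] tool/40 [-0.004  0.007  0.067] pitch 0.82 yaw -1.05
```

View pics/m6.png

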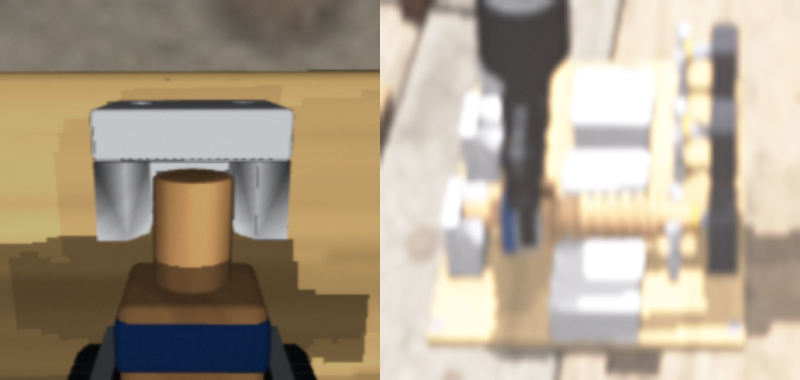

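The tail is now between the cheeks of its slot and in front of the wall, centred (193 vs 192.5). I'll lower the last few millimetres, let the spring take it and release.

Request:
servo_tool(
  rows=[
    {"dr": [0, -0.1, 0], "slide": [0, 0, 0.06], "jaw": 1},
    {"dr": [0, 0, 0], "slide": [0.03, 0, 0.03], "jaw": 1},
    {"dr": [0, 0, 0], "slide": [0.04, 0, 0.01], "jaw": 1},
    {"dr": [0, 0, 0], "slide": [0.02, 0, 0], "jaw": 1},
    {"dr": [0, 0, 0], "slide": [0, 0, 0], "jaw": 1},
  ],
)

```text
time: 9.55
tool_pos: [605.2, 124.2, 28.6]
tool_rot: [[1.0, -0.018, -0.004], [-0.018, -1.0, 0.0], [-0.004, -0.0, -1.0]]
contact_force: [-2.1, -3.2, 10.1]
gripper_width: 34.5
gripper_force: 82.1
```

```bash
python3 - <<'E'
from h import *
go(nose_tcp('a',-95,40,0))
E
```

```text
9.55 [605.2 124.2  28.6] w 34.5 gf 82.1 F [-2.1 -3.2 10.1]
to [608.3 123.7  28.4] world d [ 3.1 -0.5 -0.2] tool/40 [0.077 0.011 0.004] pitch -0.23 yaw -1.02
```

Request:
servo_tool(
  rows=[
    {"dr": [0, 0, 0], "slide": [0, 0, 0], "jaw": -1},
    {"dr": [0, 0, 0], "slide": [0, 0, 0], "jaw": -1},
    {"dr": [0, 0, 0], "slide": [0, 0, 0], "jaw": -1},
    {"dr": [0, 0, 0], "slide": [0, 0, 0], "jaw": -1},
    {"dr": [0, 0, 0], "slide": [0, 0, -0.5], "jaw": -1},
    {"dr": [0, 0, 0], "slide": [0, 0, -1], "jaw": -1},
    {"dr": [0, 0, 0], "slide": [0, 0, -1], "jaw": -1},
    {"dr": [0, 0, 0], "slide": [-0.19, 0.89, 0], "jaw": -1},
  ],
)

```text
time: 10.35
tool_pos: [600.2, 92.1, 131.3]
tool_rot: [[1.0, -0.013, 0.004], [-0.013, -1.0, 0.003], [0.004, -0.003, -1.0]]
contact_force: [0.3, -0.7, 0.3]
gripper_width: 85.4
gripper_force: 0.0
```

Request:
servo_tool(
  rows=[
    {"dr": [0, 0, 0], "slide": [-0.19, 0.89, 0], "jaw": -1},
    {"dr": [0, 0, 0], "slide": [-0.19, 0.89, 0], "jaw": -1},
    {"dr": [0, 0, 0], "slide": [-0.19, 0.89, 0], "jaw": -1},
    {"dr": [0, 0, 0], "slide": [-0.19, 0.89, 0], "jaw": -1},
    {"dr": [0, 0, 0], "slide": [-0.19, 0.89, 0], "jaw": -1},
    {"dr": [0, 0, 0], "slide": [-0.19, 0.89, 0], "jaw": -1},
    {"dr": [0, 0, 0], "slide": [-0.19, 0.89, 0], "jaw": -1},
    {"dr": [0, 0, 0], "slide": [-0.19, 0.89, 0], "jaw": -1},
  ],
)

```text
time: 11.15
tool_pos: [529.1, -196.0, 124.0]
tool_rot: [[1.0, -0.018, -0.011], [-0.018, -1.0, 0.001], [-0.011, -0.001, -1.0]]
contact_force: [0.9, -0.7, 0.0]
gripper_width: 85.5
gripper_force: 0.0
```

Request:
servo_tool(
  rows=[
    {"dr": [0, 0, 0], "slide": [-0.19, 0.89, 0], "jaw": -1},
    {"dr": [0, 0, 0], "slide": [-0.19, 0.89, 0], "jaw": -1},
    {"dr": [0, 0, 0], "slide": [-0.19, 0.89, 0], "jaw": -1},
    {"dr": [0, 0, 0], "slide": [-0.19, 0.89, 0], "jaw": -1},
    {"dr": [0, 0, 0.56], "slide": [0, 0, 0], "jaw": -1},
    {"dr": [0, 0, 0], "slide": [0, 0, 0], "jaw": -1},
    {"dr": [0, 0, 0], "slide": [0, 0, 0], "jaw": -1},
  ],
)

```text
time: 11.85
tool_pos: [496.8, -336.2, 124.2]
tool_rot: [[0.995, -0.095, -0.011], [-0.095, -0.996, 0.001], [-0.011, -0.0, -1.0]]
contact_force: [-0.5, 0.5, 0.5]
gripper_width: 85.5
gripper_force: 0.0
```

```bash
sed -i 's/569.4,124.4,0/566.5,124.4,0/' h.py && python3 - <<'E'
from h import *
import pickle
s=go([497.8,-340.5,3])
f=snap('wrist','w7.png');pickle.dump(f,open('w7.pkl','wb'))
print('red pts px',[np.round(w2px(f,(*q,z)),1).tolist() for q,z in [((497.8,-340.5),34),((554.7,-346),17),((516,-342.3),34)]])
c=f['color'].astype(int);B,G,R=c[...,0],c[...,1],c[...,2]
m=((R>110)&(G<60)&(B<60)).astype(np.uint8);m[:100]=0
n,l,stt,ce=cv2.connectedComponentsWithStats(m)
for i in range(1,n):
    if stt[i,4]>60: print(stt[i],ce[i])
E
```

```text
11.85 [ 496.8 -336.2  124.2] w 85.5 gf 0.0 F [-0.5  0.5  0.5]
to [ 497.8 -340.5    3. ] world d [   1.    -4.3 -121.2] tool/40 [0.068 0.104 3.03 ] pitch -0.62 yaw -5.43
red pts px [[287.2, 215.2], [287.3, 131.2], [287.4, 190.5]]
[293 182  22  17 246] [305.7195122  189.22764228]
```

Request:
servo_tool(
  rows=[
    {"dr": [0, 0.08, 0], "slide": [0.03, 0.1, 0.7], "jaw": -1},
    {"dr": [0, 0, 0], "slide": [0, 0, 0.7], "jaw": -1},
    {"dr": [0, 0, 0], "slide": [0, 0, 0.7], "jaw": -1},
    {"dr": [0, 0, 0], "slide": [0, 0, 0.6], "jaw": -1},
    {"dr": [0, 0, 0], "slide": [0, 0, 0.25], "jaw": -1},
    {"dr": [0, 0, 0], "slide": [0, 0, 0.07], "jaw": 0},
    {"dr": [0, 0, 0], "slide": [0, 0, 0], "jaw": 1},
    {"dr": [0, 0, 0], "slide": [0, 0, 0], "jaw": 1},
  ],
  force=80,
)

```text
time: 12.7
tool_pos: [498.5, -341.5, 5.7]
tool_rot: [[0.995, -0.096, 0.003], [-0.096, -0.995, -0.003], [0.004, 0.003, -1.0]]
contact_force: [-0.1, 0.5, 0.1]
gripper_width: 43.9
gripper_force: 0.0
```

Request:
servo_tool(
  rows=[
    {"dr": [0, 0, 0], "slide": [0, 0, 0], "jaw": 1},
    {"dr": [0, 0, 0], "slide": [0, 0, 0], "jaw": 1},
    {"dr": [0, 0, 0], "slide": [0, 0, 0], "jaw": 1},
  ],
)

```text
time: 13.0
tool_pos: [498.7, -341.9, 6.1]
tool_rot: [[0.995, -0.096, 0.004], [-0.096, -0.995, -0.003], [0.004, 0.003, -1.0]]
contact_force: [-0.0, 0.0, 5.8]
gripper_width: 35.0
gripper_force: 80.8
```

```bash
python3 - <<'E'
from h import *
s=go([497.8,-340.5,4])
E
```

```text
13.0 [ 498.7 -341.9    6.1] w 35.0 gf 80.8 F [-0.   0.   5.8]
to [ 497.8 -340.5    4. ] world d [-0.9  1.4 -2.1] tool/40 [-0.026 -0.033  0.052] pitch 0.24 yaw -5.52
```

Request:
servo_tool(
  rows=[
    {"dr": [0, 0, 0], "slide": [0, 0, -0.4], "jaw": 1},
    {"dr": [0, 0, 0], "slide": [0, 0, -0.9], "jaw": 1},
    {"dr": [0, 0, -0.28], "slide": [0, 0, -1], "jaw": 1},
    {"dr": [0, 0, -0.28], "slide": [0, 0, -0.8], "jaw": 1},
    {"dr": [0, 0, 0], "slide": [0.273, -0.918, 0], "jaw": 1},
    {"dr": [0, 0, 0], "slide": [0.273, -0.918, 0], "jaw": 1},
    {"dr": [0, 0, 0], "slide": [0.273, -0.918, 0], "jaw": 1},
    {"dr": [0, 0, 0], "slide": [0.273, -0.918, 0], "jaw": 1},
  ],
)

```text
time: 13.8
tool_pos: [543.3, -193.3, 128.1]
tool_rot: [[1.0, -0.019, 0.0], [-0.019, -1.0, -0.001], [0.0, 0.001, -1.0]]
contact_force: [0.0, 0.1, -2.1]
gripper_width: 35.2
gripper_force: 80.2
```

Request:
servo_tool(
  rows=[
    {"dr": [0, 0, 0], "slide": [0.273, -0.918, 0], "jaw": 1},
    {"dr": [0, 0, 0], "slide": [0.273, -0.918, 0], "jaw": 1},
    {"dr": [0, 0, 0], "slide": [0.273, -0.918, 0], "jaw": 1},
    {"dr": [0, 0, 0], "slide": [0.273, -0.918, 0], "jaw": 1},
    {"dr": [0, 0, 0], "slide": [0.273, -0.918, 0], "jaw": 1},
    {"dr": [0, 0, 0], "slide": [0.273, -0.918, 0], "jaw": 1},
    {"dr": [0, 0.55, 0], "slide": [0, 0, 0], "jaw": 1},
    {"dr": [0, 0.55, 0], "slide": [0, 0, 0], "jaw": 1},
  ],
)

```text
time: 14.6
tool_pos: [613.3, 25.9, 127.1]
tool_rot: [[0.988, -0.015, 0.155], [-0.015, -1.0, -0.003], [0.155, 0.001, -0.988]]
contact_force: [-1.0, 0.3, -2.3]
gripper_width: 34.4
gripper_force: 80.3
```

Request:
servo_tool(
  rows=[
    {"dr": [0, 0, 0], "slide": [0, 0, 0.2], "jaw": 1},
    {"dr": [0, 0, 0], "slide": [0, 0, 0], "jaw": 1},
    {"dr": [0, 0, 0], "slide": [0, 0, 0], "jaw": 1},
  ],
)

```text
time: 14.9
tool_pos: [614.3, 24.0, 119.4]
tool_rot: [[0.988, -0.019, 0.152], [-0.018, -1.0, -0.004], [0.152, 0.001, -0.988]]
contact_force: [-0.2, 0.2, -2.2]
gripper_width: 34.8
gripper_force: 80.3
```

```bash
python3 - <<'E'
from h import *
import pickle
go(nose_tcp('b',-84,75,9,134,11))
f=snap('wrist','w8.png');pickle.dump(f,open('w8.pkl','wb'))
E
```

```text
14.9 [614.3  24.  119.4] w 34.8 gf 80.3 F [-0.2  0.2 -2.2]
to [614.7  23.5  85.1] world d [  0.4  -0.5 -34.3] tool/40 [-0.12   0.011  0.849] pitch 8.74 yaw -1.06
```

Request:
servo_tool(
  rows=[
    {"dr": [0, 0, 0], "slide": [-0.07, 0.005, 0.5], "jaw": 1},
    {"dr": [0, 0, 0], "slide": [-0.08, 0, 0.5], "jaw": 1},
    {"dr": [0, 0, 0], "slide": [-0.05, 0, 0.35], "jaw": 1},
    {"dr": [0, 0, 0], "slide": [-0.035, 0, 0.23], "jaw": 1},
    {"dr": [0, 0, 0], "slide": [0, 0, 0], "jaw": 1},
    {"dr": [0, 0, 0], "slide": [0, 0, 0], "jaw": 1},
  ],
)

```text
time: 15.55
tool_pos: [615.3, 24.0, 56.4]
tool_rot: [[0.988, -0.018, 0.154], [-0.018, -1.0, -0.004], [0.154, 0.001, -0.988]]
contact_force: [-0.2, -0.0, -1.8]
gripper_width: 35.0
gripper_force: 80.3
```

```bash
python3 - <<'E'
from h import *
import pickle
go(nose_tcp('b',-84,41,9,134,11));go(nose_tcp('b',-99.5,41,9,134,11))
f=snap('wrist','w9.png');pickle.dump(f,open('w9.pkl','wb'))
g=cv2.cvtColor(f['color'],cv2.COLOR_BGR2GRAY).astype(int)
E=cv2.Canny(f['color'],60,150)
for r in range(120,215,8): print(r,np.nonzero(E[r,200:370])[0]+200)
E
```

```text
15.55 [615.3  24.   56.4] w 35.0 gf 80.3 F [-0.2 -0.  -1.8]
to [614.7  23.5  51.1] world d [-0.6 -0.5 -5.3] tool/40 [-0.035  0.013  0.128] pitch 8.88 yaw -1.05
15.55 [615.3  24.   56.4] w 35.0 gf 80.3 F [-0.2 -0.  -1.8]
to [599.2  23.8  51.1] world d [-16.1  -0.2  -5.3] tool/40 [-0.418  0.013  0.068] pitch 8.88 yaw -1.05
120 []
128 []
136 []
144 [200 201 202 203 212 213 214 215 216 217 218 219 220 221 222 223 224 225
 226 227 228 229 230 231 232 233 234 235 238 239 240 241 242 243 244 245
 246 247 248 249 250 251 252]
152 []
160 [232 330]
168 [232 234 257 258 305 306 330]
176 [232 234 256 307 330]
184 [232 252 255 305 307 314 317 320 330]
192 [233 255 296 305 307 314 330]
200 [233 255 295 307 314 330]
208 [233 255 296 297 304 306 312 314 330]
```

Request:
servo_tool(
  rows=[
    {"dr": [0, 0, 0], "slide": [-0.03, 0, 0.12], "jaw": 1},
    {"dr": [0, 0, 0], "slide": [0, 0, 0], "jaw": 1},
    {"dr": [0, 0, 0], "slide": [-0.1, 0, -0.015], "jaw": 1},
    {"dr": [0, 0, 0], "slide": [-0.11, 0, -0.015], "jaw": 1},
    {"dr": [0, 0, 0], "slide": [-0.11, 0, -0.015], "jaw": 1},
    {"dr": [0, 0, 0], "slide": [-0.11, 0, -0.015], "jaw": 1},
    {"dr": [0, 0, 0], "slide": [0, 0, 0], "jaw": 1},
    {"dr": [0, 0, 0], "slide": [0, 0, 0], "jaw": 1},
  ],
)

```text
time: 16.4
tool_pos: [599.6, 24.0, 52.7]
tool_rot: [[0.987, -0.018, 0.161], [-0.018, -1.0, -0.004], [0.161, 0.002, -0.987]]
contact_force: [7.2, -2.2, -1.7]
gripper_width: 34.6
gripper_force: 80.2
```

```bash
python3 - <<'E'
from h import *
go(nose_tcp('b',-99.5,40,9,134,11));go(nose_tcp('b',-99.5,40,0,134,11))
E
```

```text
16.4 [599.6  24.   52.7] w 34.6 gf 80.2 F [ 7.2 -2.2 -1.7]
to [599.2  23.8  50.1] world d [-0.4 -0.2 -2.6] tool/40 [-0.019  0.006  0.062] pitch 9.29 yaw -1.02
16.4 [599.6  24.   52.7] w 34.6 gf 80.2 F [ 7.2 -2.2 -1.7]
to [599.2  23.8  29. ] world d [ -0.4  -0.2 -23.7] tool/40 [-0.106  0.005  0.582] pitch 9.29 yaw -1.02
```

Request:
servo_tool(
  rows=[
    {"dr": [0, -0.3, 0], "slide": [-0.035, 0.005, 0.14], "jaw": 1},
    {"dr": [0, -0.3, 0], "slide": [-0.03, 0, 0.14], "jaw": 1},
    {"dr": [0, -0.3, 0], "slide": [-0.02, 0, 0.14], "jaw": 1},
    {"dr": [0, -0.18, 0], "slide": [-0.01, 0, 0.1], "jaw": 1},
    {"dr": [0, 0, 0], "slide": [0, 0, 0], "jaw": 1},
    {"dr": [0, 0, 0], "slide": [0, 0, 0], "jaw": 1},
  ],
)

```text
time: 17.0
tool_pos: [598.7, 23.9, 31.7]
tool_rot: [[1.0, -0.018, 0.012], [-0.018, -1.0, -0.001], [0.012, 0.001, -1.0]]
contact_force: [7.6, -1.1, 0.6]
gripper_width: 34.5
gripper_force: 80.7
```

```bash
python3 - <<'E'
from h import *
go(nose_tcp('b',-99.5,40,0,134,11))
f=snap('wrist','w10.png')
E=cv2.Canny(f['color'],60,150)
for r in range(120,215,8): print(r,(np.nonzero(E[r,200:370])[0]+200)[:16])
print('col281',np.nonzero(E[100:220,281])[0]+100,'col245',np.nonzero(E[100:220,245])[0]+100)
E
```

```text
17.0 [598.7  23.9  31.7] w 34.5 gf 80.7 F [ 7.6 -1.1  0.6]
to [599.2  23.8  29. ] world d [ 0.5 -0.1 -2.7] tool/40 [0.011 0.003 0.068] pitch 0.69 yaw -1.04
120 [216 217 344]
128 [216 344]
136 [216 218 344]
144 [217 219 343]
152 [218 236 255 256 257 258 259 260 261 262 263 264 265 266 267 268]
160 [218 254 303 320 322 342]
168 [218 254 257 258 305 306 320 322 342]
176 [219 256 259 305 307 320 322 342]
184 [219 256 259 307 320 322 341]
192 [220 255 259 307 341]
200 [220 247 255 258 304 307 314 315 316 341]
208 [258 304 344]
col281 [115 118 150 152 164 173] col245 [115 118 151 153 201]
```

Centred (tail 281.5, wall 280). Seat and release the red screw, then go to yellow.

Request:
servo_tool(
  rows=[
    {"dr": [0, -0.08, 0], "slide": [0, 0, 0.06], "jaw": 1},
    {"dr": [0, 0, 0], "slide": [0.03, 0, 0.03], "jaw": 1},
    {"dr": [0, 0, 0], "slide": [0.04, 0, 0.01], "jaw": 1},
    {"dr": [0, 0, 0], "slide": [0.03, 0, 0], "jaw": 1},
    {"dr": [0, 0, 0], "slide": [0, 0, 0], "jaw": 1},
  ],
)

```text
time: 17.55
tool_pos: [601.5, 23.9, 29.3]
tool_rot: [[1.0, -0.018, -0.001], [-0.018, -1.0, -0.001], [-0.001, 0.001, -1.0]]
contact_force: [0.6, -1.9, 9.6]
gripper_width: 34.8
gripper_force: 81.8
```

```bash
python3 - <<'E'
from h import *
go(nose_tcp('b',-95,40,0,134,11))
E
```

```text
17.55 [601.5  23.9  29.3] w 34.8 gf 81.8 F [ 0.6 -1.9  9.6]
to [603.7  23.7  29. ] world d [ 2.2 -0.2 -0.3] tool/40 [0.054 0.005 0.007] pitch -0.06 yaw -1.03
```

Request:
servo_tool(
  rows=[
    {"dr": [0, 0, 0], "slide": [0, 0, 0], "jaw": -1},
    {"dr": [0, 0, 0], "slide": [0, 0, 0], "jaw": -1},
    {"dr": [0, 0, 0], "slide": [0, 0, 0], "jaw": -1},
    {"dr": [0, 0, 0], "slide": [0, 0, 0], "jaw": -1},
    {"dr": [0, 0, 0], "slide": [0, 0, -0.5], "jaw": -1},
    {"dr": [0, 0, 0], "slide": [0, 0, -1], "jaw": -1},
    {"dr": [0, 0, 0], "slide": [0, 0, -1], "jaw": -1},
    {"dr": [0, 0, 0], "slide": [-0.2, 0.88, 0], "jaw": -1},
  ],
)

```text
time: 18.35
tool_pos: [595.8, -8.2, 133.1]
tool_rot: [[1.0, -0.013, 0.006], [-0.013, -1.0, 0.0], [0.006, -0.0, -1.0]]
contact_force: [0.4, -0.4, 0.7]
gripper_width: 85.4
gripper_force: 0.0
```

Request:
servo_tool(
  rows=[
    {"dr": [0, 0, 0], "slide": [-0.2, 0.88, 0], "jaw": -1},
    {"dr": [0, 0, 0], "slide": [-0.2, 0.88, 0], "jaw": -1},
    {"dr": [0, 0, 0], "slide": [-0.2, 0.88, 0], "jaw": -1},
    {"dr": [0, 0, 0], "slide": [-0.2, 0.88, 0], "jaw": -1},
    {"dr": [0, 0, 0], "slide": [-0.2, 0.88, 0], "jaw": -1},
    {"dr": [0, 0, 0], "slide": [-0.2, 0.88, 0], "jaw": -1},
    {"dr": [0, 0, 0], "slide": [-0.2, 0.88, 0], "jaw": -1},
    {"dr": [0, 0, 0], "slide": [-0.2, 0.88, 0], "jaw": -1},
  ],
)

```text
time: 19.15
tool_pos: [521.5, -292.3, 125.9]
tool_rot: [[1.0, -0.018, -0.008], [-0.018, -1.0, 0.0], [-0.008, 0.0, -1.0]]
contact_force: [0.4, 0.3, 0.2]
gripper_width: 85.5
gripper_force: 0.0
```

Request:
servo_tool(
  rows=[
    {"dr": [0, 0, 0], "slide": [-0.2, 0.88, 0], "jaw": -1},
    {"dr": [0, 0, 0], "slide": [-0.2, 0.88, 0], "jaw": -1},
    {"dr": [0, 0, 0], "slide": [-0.2, 0.88, 0], "jaw": -1},
    {"dr": [0, 0, 0], "slide": [-0.2, 0.88, 0], "jaw": -1},
    {"dr": [0, 0, 0.45], "slide": [0, 0, 0], "jaw": -1},
    {"dr": [0, 0, 0.44], "slide": [0, 0, 0], "jaw": -1},
    {"dr": [0, 0, 0], "slide": [0, 0, 0], "jaw": -1},
    {"dr": [0, 0, 0], "slide": [0, 0, 0], "jaw": -1},
  ],
)

```text
time: 19.95
tool_pos: [487.6, -431.1, 126.2]
tool_rot: [[0.99, -0.141, -0.008], [-0.141, -0.99, 0.0], [-0.008, 0.001, -1.0]]
contact_force: [1.1, -0.3, -0.0]
gripper_width: 85.5
gripper_force: 0.0
```

```bash
python3 - <<'E'
from h import *
import pickle
s=go([489.3,-434.4,3])
f=snap('wrist','w11.png');pickle.dump(f,open('w11.pkl','wb'))
print('pts px',[np.round(w2px(f,(*q,z)),1).tolist() for q,z in [((489.3,-434.4),34),((546,-442.5),17)]])
c=f['color'].astype(int);B,G,R=c[...,0],c[...,1],c[...,2]
m=((R>100)&(G>80)&(B<50)).astype(np.uint8)
n,l,stt,ce=cv2.connectedComponentsWithStats(m)
for i in range(1,n):
    if stt[i,4]>100: print(stt[i],ce[i])
E
```

```text
19.95 [ 487.6 -431.1  126.2] w 85.5 gf 0.0 F [ 1.1 -0.3 -0. ]
to [ 489.3 -434.4    3. ] world d [   1.7   -3.3 -123.2] tool/40 [0.079 0.071 3.08 ] pitch -0.47 yaw -8.08
pts px [[285.3, 213.6], [285.4, 130.1]]
[469   0  33 194 842] [483.47862233  96.79453682]
[259 178  53  21 911] [284.86717892 188.71789243]
```

Request:
servo_tool(
  rows=[
    {"dr": [0, 0.06, 0], "slide": [0.03, 0.07, 0.7], "jaw": -1},
    {"dr": [0, 0, 0], "slide": [0, 0, 0.7], "jaw": -1},
    {"dr": [0, 0, 0], "slide": [0, 0, 0.7], "jaw": -1},
    {"dr": [0, 0, 0], "slide": [0, 0, 0.6], "jaw": -1},
    {"dr": [0, 0, 0], "slide": [0, 0, 0.3], "jaw": -1},
    {"dr": [0, 0, 0], "slide": [0, 0, 0.07], "jaw": 0},
    {"dr": [0, 0, 0], "slide": [0, 0, 0], "jaw": 1},
    {"dr": [0, 0, 0], "slide": [0, 0, 0], "jaw": 1},
  ],
  force=80,
)

```text
time: 20.8
tool_pos: [489.3, -435.4, 5.8]
tool_rot: [[0.99, -0.142, 0.003], [-0.142, -0.99, -0.004], [0.004, 0.004, -1.0]]
contact_force: [-0.6, -0.0, -0.8]
gripper_width: 44.0
gripper_force: 0.0
```

Request:
servo_tool(
  rows=[
    {"dr": [0, 0, 0], "slide": [0, 0, 0], "jaw": 1},
    {"dr": [0, 0, 0], "slide": [0, 0, 0], "jaw": 1},
    {"dr": [0, 0, 0], "slide": [0, 0, 0], "jaw": 1},
  ],
)

```text
time: 21.1
tool_pos: [489.5, -435.8, 6.4]
tool_rot: [[0.99, -0.142, 0.004], [-0.142, -0.99, -0.005], [0.005, 0.005, -1.0]]
contact_force: [0.7, -0.5, 5.4]
gripper_width: 34.6
gripper_force: 80.3
```

```bash
python3 - <<'E'
from h import *
s=go([489.3,-434.4,4])
go(nose_tcp('c',-84,75,9,134,11))
E
```

```text
21.1 [ 489.5 -435.8    6.4] w 34.6 gf 80.3 F [ 0.7 -0.5  5.4]
to [ 489.3 -434.4    4. ] world d [-0.2  1.4 -2.4] tool/40 [-0.01  -0.034  0.059] pitch 0.22 yaw -8.16
21.1 [ 489.5 -435.8    6.4] w 34.6 gf 80.3 F [ 0.7 -0.5  5.4]
to [612.9 -76.5  85.1] world d [123.4 359.3  78.7] tool/40 [ 1.788 -9.32  -2.002] pitch 0.22 yaw -8.16
```

Request:
servo_tool(
  rows=[
    {"dr": [0, 0, 0], "slide": [0, 0, -0.4], "jaw": 1},
    {"dr": [0, 0, 0], "slide": [0, 0, -0.9], "jaw": 1},
    {"dr": [0, 0, -0.45], "slide": [0, 0, -1], "jaw": 1},
    {"dr": [0, 0, -0.44], "slide": [0, 0, -0.8], "jaw": 1},
    {"dr": [0, 0, 0], "slide": [0.292, -0.903, 0], "jaw": 1},
    {"dr": [0, 0, 0], "slide": [0.292, -0.903, 0], "jaw": 1},
    {"dr": [0, 0, 0], "slide": [0.292, -0.903, 0], "jaw": 1},
    {"dr": [0, 0, 0], "slide": [0.292, -0.903, 0], "jaw": 1},
  ],
)

```text
time: 21.9
tool_pos: [537.4, -289.3, 127.9]
tool_rot: [[1.0, -0.019, 0.0], [-0.019, -1.0, -0.002], [0.0, 0.002, -1.0]]
contact_force: [0.3, 0.5, -2.1]
gripper_width: 34.8
gripper_force: 79.9
```

Request:
servo_tool(
  rows=[
    {"dr": [0, 0, 0], "slide": [0.292, -0.903, 0], "jaw": 1},
    {"dr": [0, 0, 0], "slide": [0.292, -0.903, 0], "jaw": 1},
    {"dr": [0, 0, 0], "slide": [0.292, -0.903, 0], "jaw": 1},
    {"dr": [0, 0, 0], "slide": [0.292, -0.903, 0], "jaw": 1},
    {"dr": [0, 0, 0], "slide": [0.292, -0.903, 0], "jaw": 1},
    {"dr": [0, 0, 0], "slide": [0.292, -0.903, 0], "jaw": 1},
    {"dr": [0, 0.55, 0], "slide": [0, 0, 0], "jaw": 1},
    {"dr": [0, 0.55, 0], "slide": [0, 0, 0], "jaw": 1},
  ],
)

```text
time: 22.7
tool_pos: [612.0, -73.6, 127.1]
tool_rot: [[0.988, -0.015, 0.155], [-0.015, -1.0, -0.004], [0.155, 0.002, -0.988]]
contact_force: [-0.0, 0.5, -1.6]
gripper_width: 34.5
gripper_force: 79.9
```

Request:
servo_tool(
  rows=[
    {"dr": [0, 0, 0], "slide": [-0.12, 0, 0.6], "jaw": 1},
    {"dr": [0, 0, 0], "slide": [-0.08, 0, 0.5], "jaw": 1},
    {"dr": [0, 0, 0], "slide": [0, 0, 0], "jaw": 1},
    {"dr": [0, 0, 0], "slide": [0, 0, 0], "jaw": 1},
  ],
)

```text
time: 23.1
tool_pos: [610.1, -75.4, 82.6]
tool_rot: [[0.988, -0.018, 0.152], [-0.018, -1.0, -0.004], [0.153, 0.002, -0.988]]
contact_force: [-0.2, 0.1, -1.6]
gripper_width: 34.6
gripper_force: 79.9
```

```bash
cat >> h.py <<'E'
def edges(rows=(176,184,192,200)):
    f=snap('wrist');E=cv2.Canny(f['color'],60,150)
    for r in rows: print(r,(np.nonzero(E[r,200:370])[0]+200)[:18])
E
python3 - <<'E'
from h import *
go(nose_tcp('c',-84,45,9,134,11));edges()
E
```

```text
23.1 [610.1 -75.4  82.6] w 34.6 gf 79.9 F [-0.2  0.1 -1.6]
to [612.9 -76.5  55.1] world d [  2.8  -1.1 -27.5] tool/40 [-0.034  0.026  0.69 ] pitch 8.77 yaw -1.03
176 [240 256 306 308 311 324 335]
184 [240 256 308 311 324 334]
192 [241 256 308 311 324 334]
200 [240 256 297 298 305 307 324 333 335]
```

Request:
servo_tool(
  rows=[
    {"dr": [0, 0, 0], "slide": [0.0, 0.01, 0.3], "jaw": 1},
    {"dr": [0, 0, 0], "slide": [-0.02, 0, 0.25], "jaw": 1},
    {"dr": [0, 0, 0], "slide": [-0.03, 0, 0.15], "jaw": 1},
    {"dr": [0, 0, 0], "slide": [-0.02, 0, 0.1], "jaw": 1},
    {"dr": [0, 0, 0], "slide": [0, 0, 0], "jaw": 1},
  ],
)

```text
time: 23.65
tool_pos: [611.9, -76.9, 49.8]
tool_rot: [[0.988, -0.018, 0.152], [-0.017, -1.0, -0.007], [0.152, 0.004, -0.988]]
contact_force: [-0.7, -4.9, -1.9]
gripper_width: 35.0
gripper_force: 79.8
```

```bash
python3 - <<'E'
from h import *
go(nose_tcp('c',-99.5,41,9,134,11));edges()
E
```

```text
23.65 [611.9 -76.9  49.8] w 35.0 gf 79.8 F [-0.7 -4.9 -1.9]
to [597.4 -76.2  51.1] world d [-14.5   0.7   1.3] tool/40 [-0.354 -0.011 -0.087] pitch 8.73 yaw -0.97
176 [228 256 308 330 341]
184 [228 252 256 267 308 312 314 317 330 340]
192 [229 256 267 296 308 313 314 330 340]
200 [229 256 264 297 298 305 307 313 330 340]
```

Request:
servo_tool(
  rows=[
    {"dr": [0, 0, -0.06], "slide": [0, 0, 0], "jaw": 1},
    {"dr": [0, 0, 0], "slide": [-0.11, 0, -0.03], "jaw": 1},
    {"dr": [0, 0, 0], "slide": [-0.11, 0, -0.03], "jaw": 1},
    {"dr": [0, 0, 0], "slide": [-0.1, 0, -0.02], "jaw": 1},
    {"dr": [0, 0, 0], "slide": [-0.08, 0, 0.0], "jaw": 1},
    {"dr": [0, 0, 0], "slide": [0, 0, 0], "jaw": 1},
    {"dr": [0, 0, 0], "slide": [0, 0, 0], "jaw": 1},
  ],
)

```text
time: 24.4
tool_pos: [599.0, -75.8, 53.0]
tool_rot: [[0.987, -0.01, 0.161], [-0.009, -1.0, -0.005], [0.161, 0.004, -0.987]]
contact_force: [5.8, -2.3, -4.0]
gripper_width: 35.0
gripper_force: 79.7
```

```bash
python3 - <<'E'
from h import *
go(nose_tcp('c',-99.5,41,9,134,11));edges()
E
```

```text
24.4 [599.  -75.8  53. ] w 35.0 gf 79.7 F [ 5.8 -2.3 -4. ]
to [597.4 -76.2  51.1] world d [-1.6 -0.4 -1.9] tool/40 [-0.047  0.011  0.04 ] pitch 9.29 yaw -0.54
176 [232 256 306 308 312 316 332 342]
184 [232 256 297 308 314 316 332 341]
192 [234 235 236 237 238 239 240 241 242 243 244 245 246 247 248 249 250 251]
200 [255 259 305 307 341]
```

Request:
servo_tool(
  rows=[
    {"dr": [0, 0, 0], "slide": [-0.05, 0, 0.03], "jaw": 1},
    {"dr": [0, -0.3, 0], "slide": [-0.035, 0, 0.14], "jaw": 1},
    {"dr": [0, -0.3, 0], "slide": [-0.03, 0, 0.14], "jaw": 1},
    {"dr": [0, -0.3, 0], "slide": [-0.02, 0, 0.14], "jaw": 1},
    {"dr": [0, -0.18, 0], "slide": [-0.01, 0, 0.08], "jaw": 1},
    {"dr": [0, 0, 0], "slide": [0, 0, 0], "jaw": 1},
    {"dr": [0, 0, 0], "slide": [0, 0, 0], "jaw": 1},
  ],
)

```text
time: 25.15
tool_pos: [597.0, -75.9, 31.9]
tool_rot: [[1.0, -0.01, 0.014], [-0.01, -1.0, -0.004], [0.014, 0.004, -1.0]]
contact_force: [7.6, -1.4, 0.2]
gripper_width: 34.9
gripper_force: 80.4
```

```bash
python3 - <<'E'
from h import *
go(nose_tcp('c',-99.5,40,0,134,11));edges((160,168,176,184,192))
E
```

```text
25.15 [597.  -75.9  31.9] w 34.9 gf 80.4 F [ 7.6 -1.4  0.2]
to [597.3 -76.2  29. ] world d [ 0.4 -0.3 -2.9] tool/40 [0.008 0.008 0.074] pitch 0.8 yaw -0.55
160 [220 255 258 259 260 261 262 263 264 265 266 267 268 269 270 271 272 273]
168 [221 255 257 261 262 263 264 265 304 306 308 322 324 344 352]
176 [221 257 306 308 322 324 343 351]
184 [221 256 306 308 321 323 343 351]
192 [222 256 259 305 308 321 323 343 351]
```

Request:
servo_tool(
  rows=[
    {"dr": [0, -0.09, 0], "slide": [0, 0, 0.06], "jaw": 1},
    {"dr": [0, 0, 0], "slide": [0.03, 0, 0.03], "jaw": 1},
    {"dr": [0, 0, 0], "slide": [0.04, 0, 0.015], "jaw": 1},
    {"dr": [0, 0, 0], "slide": [0.03, 0, 0], "jaw": 1},
    {"dr": [0, 0, 0], "slide": [0, 0, 0], "jaw": 1},
    {"dr": [0, 0, 0], "slide": [0, 0, 0], "jaw": 1},
  ],
)

```text
time: 25.8
tool_pos: [599.8, -76.0, 29.5]
tool_rot: [[1.0, -0.01, -0.0], [-0.01, -1.0, -0.004], [-0.0, 0.004, -1.0]]
contact_force: [0.4, -2.6, 8.1]
gripper_width: 34.7
gripper_force: 81.6
```

Request:
servo_tool(
  rows=[
    {"dr": [0, 0, 0], "slide": [0, 0, 0], "jaw": -1},
    {"dr": [0, 0, 0], "slide": [0, 0, 0], "jaw": -1},
    {"dr": [0, 0, 0], "slide": [0, 0, 0], "jaw": -1},
    {"dr": [0, 0, 0], "slide": [0, 0, 0], "jaw": -1},
    {"dr": [0, 0, 0], "slide": [0, 0, -0.5], "jaw": -1},
    {"dr": [0, 0, 0], "slide": [0, 0, -1], "jaw": -1},
    {"dr": [0, 0, 0], "slide": [0, 0, -1], "jaw": -1},
    {"dr": [0, 0, 0], "slide": [-0.21, -0.94, -0.18], "jaw": -1},
  ],
)

```text
time: 26.6
tool_pos: [593.4, -41.3, 138.5]
tool_rot: [[1.0, -0.015, 0.002], [-0.015, -1.0, -0.007], [0.002, 0.007, -1.0]]
contact_force: [0.6, 0.7, 1.0]
gripper_width: 85.4
gripper_force: 0.0
```

Request:
servo_tool(
  rows=[
    {"dr": [0, 0, 0], "slide": [-0.21, -0.94, -0.18], "jaw": -1},
    {"dr": [0, 0, 0], "slide": [-0.21, -0.94, -0.18], "jaw": -1},
    {"dr": [0, 0, 0], "slide": [-0.21, -0.94, -0.18], "jaw": -1},
    {"dr": [0, 0, 0], "slide": [-0.21, -0.94, -0.18], "jaw": -1},
    {"dr": [0, 0, 0], "slide": [-0.21, -0.94, -0.18], "jaw": -1},
    {"dr": [0, 0, 0], "slide": [-0.21, -0.94, -0.18], "jaw": -1},
    {"dr": [0, 0, 0], "slide": [-0.21, -0.94, -0.18], "jaw": -1},
    {"dr": [0, 0, 0], "slide": [-0.21, -0.94, -0.18], "jaw": -1},
  ],
)

```text
time: 27.4
tool_pos: [525.1, 265.4, 189.4]
tool_rot: [[1.0, -0.01, -0.01], [-0.01, -1.0, -0.003], [-0.01, 0.003, -1.0]]
contact_force: [0.9, 0.3, 0.6]
gripper_width: 85.2
gripper_force: 0.0
```

Request:
servo_tool(
  rows=[
    {"dr": [0, 0, -1], "slide": [0, 0, 0], "jaw": -1},
    {"dr": [0, 0, -1], "slide": [0, 0, 0], "jaw": -1},
    {"dr": [0, 0, -1], "slide": [0, 0, 0], "jaw": -1},
    {"dr": [0, 0, -1], "slide": [0, 0, 0], "jaw": -1},
    {"dr": [0, 0, -1], "slide": [0, 0, 0], "jaw": -1},
    {"dr": [0, 0, -1], "slide": [0, 0, 0], "jaw": -1},
    {"dr": [0, 0, -1], "slide": [0, 0, 0], "jaw": -1},
    {"dr": [0, 0, -1], "slide": [0, 0, 0], "jaw": -1},
  ],
)

```text
time: 28.2
tool_pos: [525.6, 263.9, 189.0]
tool_rot: [[0.442, 0.897, -0.01], [0.897, -0.442, -0.003], [-0.007, -0.008, -1.0]]
contact_force: [-0.7, 0.4, 0.4]
gripper_width: 85.4
gripper_force: 0.0
```

Request:
servo_tool(
  rows=[
    {"dr": [0, 0, -1], "slide": [0, 0, 0], "jaw": -1},
    {"dr": [0, 0, -1], "slide": [0, 0, 0], "jaw": -1},
    {"dr": [0, 0, -1], "slide": [0, 0, 0], "jaw": -1},
    {"dr": [0, 0, -0.3], "slide": [0, 0, 0], "jaw": -1},
    {"dr": [0, 0, 0], "slide": [0, 0, 0], "jaw": -1},
    {"dr": [0, 0, 0], "slide": [0, 0, 0], "jaw": -1},
  ],
)

```text
time: 28.8
tool_pos: [525.7, 263.8, 189.2]
tool_rot: [[0.004, 1.0, -0.01], [1.0, -0.004, -0.003], [-0.003, -0.01, -1.0]]
contact_force: [-0.4, -0.4, -0.5]
gripper_width: 85.3
gripper_force: 0.0
```

```bash
python3 - <<'E'
from h import *
import pickle
s=st();print(np.round(s['tool_rot'],3).tolist())
f=snap('wrist','w12.png');pickle.dump(f,open('w12.pkl','wb'))
cv2.imwrite('pics/w12b.png',cv2.resize(f['color'],(800,600),interpolation=cv2.INTER_CUBIC))
E
```

```text
28.8 [525.7 263.8 189.2] w 85.3 gf 0.0 F [-0.4 -0.4 -0.5]
[[0.004, 1.0, -0.01], [1.0, -0.004, -0.003], [-0.003, -0.01, -1.0]]
```

View pics/w12b.png

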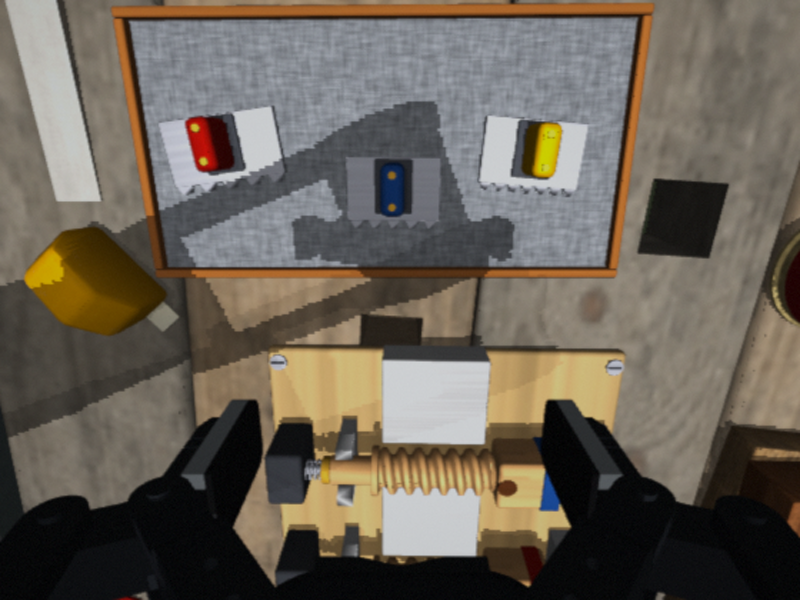

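Wrist view (800 scale): all three leaves are in the tray. The red grip-top dots are at (194,128)/(203,161), the blue dots at (391,174)/(391,208), and the yellow grip is centred at ~(546,150). Plate corners are red (160,123)/(271,107), blue (347,157)/(440,158) and yellow (487,115)/(588,126). The bay A ledge top spans (383,360)–(490,444), with the blue screw loaded beside it.

```bash
python3 - <<'E'
from h import *
import pickle
f=pickle.load(open('w12.pkl','rb'))
W=lambda u,v,z:px2w(f,u*.7,v*.7,z)[:2]
for n,cs in dict(red=[(160,123),(271,107)],blue=[(347,157),(440,158)],yellow=[(487,115),(588,126)]).items():
    A,B=[W(*c,10) for c in cs];d=B-A;L=np.hypot(*d);d/=L;yv=np.array([-d[1],d[0]]);M=(A+B)/2
    print(n,'backL',L.round(1),'yaw',np.degrees(np.arctan2(d[1],d[0])).round(1),'origin',np.round(M-40*yv,1),'gripc',np.round(M-18*yv,1))
for n,ps in dict(red=[(194,128),(203,161)],blue=[(391,174),(391,208)],yellow=[(549,132),(543,170)]).items():
    P,Q=[W(*c,44) for c in ps];d=P-Q;print(n,'dots',np.round((P+Q)/2,1),np.hypot(*d).round(1),'yaw',np.degrees(np.arctan2(-d[0],d[1])).round(1))
print('ledge a',[np.round(W(u,v,37),1) for u,v in[(384,360),(488,360),(382,443),(490,443)]], 'model',[np.round(loc('a',x,y,0)[:2],1) for x,y in[(-59,84),(13,84),(-59,20),(13,20)]])
print('tray',[np.round(W(u,v,12),1) for u,v in[(115,8),(653,8),(160,275),(617,275)]])
# red crest positions: blue-screw thread silhouettes
g=cv2.cvtColor(f['color'],cv2.COLOR_BGR2GRAY)
E
python3 - <<'E'
import sys;sys.path.insert(0,'.')
E
```

```text
red backL 70.2 yaw 7.2 origin [414.3 322.4] gripc [411.6 344.2]
blue backL 58.5 yaw -0.8 origin [518.2 296.6] gripc [518.5 318.6]
yellow backL 62.7 yaw -6.1 origin [603.2 318.2] gripc [605.5 340.1]
red dots [410.4 344.9] 17.8 yaw 8.6
blue dots [518. 319.] 19.1 yaw -0.6
yellow dots [604.9 340.6] 20.3 yaw -4.4
ledge a [array([512. , 209.6]), array([580.4, 209.6]), array([509.6, 145.9]), array([585.1, 146.1])] model [array([509. , 209.5]), array([581. , 208.1]), array([507.9, 145.5]), array([579.9, 144.2])]
tray [array([359.4, 419.7]), array([667.5, 417.6]), array([359.8, 261.1]), array([668.2, 260.5])]
```

Request:
servo_tool(
  rows=[
    {"dr": [-0.035, 0, 0.04], "slide": [0.69, -0.08, 0.5], "jaw": -1},
    {"dr": [-0.035, 0, 0.035], "slide": [0.69, -0.08, 0.5], "jaw": -1},
    {"dr": [0, 0, 0], "slide": [0, 0, 0.8], "jaw": -1},
    {"dr": [0, 0, 0], "slide": [0, 0, 0.8], "jaw": -1},
    {"dr": [0, 0, 0], "slide": [0, 0, 0.7], "jaw": -1},
    {"dr": [0, 0, 0], "slide": [0, 0, 0.4], "jaw": -1},
    {"dr": [0, 0, 0], "slide": [0, 0, 0.2], "jaw": -1},
    {"dr": [0, 0, 0], "slide": [0, 0, 0], "jaw": -1},
  ],
  force=60,
)

```text
time: 29.65
tool_pos: [519.3, 318.3, 32.7]
tool_rot: [[0.014, 1.0, -0.001], [1.0, -0.014, -0.004], [-0.004, -0.001, -1.0]]
contact_force: [-0.1, -0.3, -0.3]
gripper_width: 85.4
gripper_force: 0.0
```

```bash
cat >> h.py <<'E'
def gol(t):
    s=st();R=np.array(s['tool_rot']);e=np.array(t)-s['tool_pos']
    print('to',np.round(t,1),'tool/40',np.round(R.T@e/40,3),'z',np.round(R[:,2],3),'yaw',np.degrees(np.arctan2(-R[0,0],R[1,0])).round(2));return s
E
python3 - <<'E'
from h import *
gol([519.3,318.8,16])
E
```

```text
29.65 [519.3 318.3  32.7] w 85.4 gf 0.0 F [-0.1 -0.3 -0.3]
to [519.3 318.8  16. ] tool/40 [ 0.013 -0.001  0.418] z [-0.001 -0.004 -1.   ] yaw -0.78
```

Request:
servo_tool(
  rows=[
    {"dr": [0, 0, 0], "slide": [0.01, 0, 0.3], "jaw": -1},
    {"dr": [0, 0, 0], "slide": [0, 0, 0.12], "jaw": 0},
    {"dr": [0, 0, 0], "slide": [0, 0, 0], "jaw": 1},
    {"dr": [0, 0, 0], "slide": [0, 0, 0], "jaw": 1},
    {"dr": [0, 0, 0], "slide": [0, 0, 0], "jaw": 1},
    {"dr": [0, 0, 0], "slide": [0, 0, 0], "jaw": 1},
    {"dr": [0, 0, 0], "slide": [0, 0, 0], "jaw": 1},
  ],
)

```text
time: 30.35
tool_pos: [520.2, 319.2, 17.4]
tool_rot: [[0.013, 1.0, 0.002], [1.0, -0.013, -0.002], [-0.002, 0.002, -1.0]]
contact_force: [1.0, 0.6, 2.9]
gripper_width: 12.8
gripper_force: 60.4
```

```bash
python3 - <<'E'
from h import *
gol(loc('a',-23,26+22,37+12+5))
E
```

```text
30.35 [520.2 319.2  17.4] w 12.8 gf 60.4 F [1.  0.6 2.9]
to [544.4 172.8  54. ] tool/40 [-3.654  0.656 -0.904] z [ 0.002 -0.002 -1.   ] yaw -0.77
```

Request:
servo_tool(
  rows=[
    {"dr": [0, 0, 0], "slide": [0, 0, -0.5], "jaw": 1},
    {"dr": [0, 0, 0.035], "slide": [0, 0, -0.9], "jaw": 1},
    {"dr": [0, 0, 0], "slide": [-0.75, 0.13, -0.2], "jaw": 1},
    {"dr": [0, 0, 0], "slide": [-0.85, 0.15, 0], "jaw": 1},
    {"dr": [0, 0, 0], "slide": [-0.85, 0.15, 0], "jaw": 1},
    {"dr": [0, 0, 0], "slide": [-0.8, 0.15, 0], "jaw": 1},
    {"dr": [0, 0, 0], "slide": [-0.4, 0.076, 0.3], "jaw": 1},
    {"dr": [0, 0, 0], "slide": [0, 0, 0.3], "jaw": 1},
  ],
)

```text
time: 31.15
tool_pos: [543.5, 170.7, 56.4]
tool_rot: [[0.021, 1.0, 0.001], [1.0, -0.021, -0.003], [-0.003, 0.001, -1.0]]
contact_force: [-0.5, -0.0, -2.0]
gripper_width: 12.8
gripper_force: 59.8
```

Request:
servo_tool(
  rows=[
    {"dr": [0, 0, 0], "slide": [0, 0, 0], "jaw": 1},
    {"dr": [0, 0, 0], "slide": [0, 0, 0], "jaw": 1},
  ],
)

```text
time: 31.35
tool_pos: [542.2, 173.6, 55.8]
tool_rot: [[0.017, 1.0, -0.002], [1.0, -0.017, -0.003], [-0.003, -0.002, -1.0]]
contact_force: [0.2, -0.4, -2.2]
gripper_width: 12.9
gripper_force: 59.8
```

```bash
python3 - <<'E'
from h import *
import pickle
gol(loc('a',-23,26+22,37+13.4))
f=snap('wrist','w13.png');pickle.dump(f,open('w13.pkl','wb'))
u,v=w2px(f,loc('a',-23,18,40)).astype(int);print(u,v)
c=f['color'][v-60:v+60,u-80:u+80];cv2.imwrite('pics/w13c.png',cv2.resize(c,(800,600),interpolation=cv2.INTER_CUBIC))
E
```

```text
31.35 [542.2 173.6  55.8] w 12.9 gf 59.8 F [ 0.2 -0.4 -2.2]
to [544.4 172.8  50.4] tool/40 [-0.019  0.055  0.136] z [-0.002 -0.003 -1.   ] yaw -0.98
286 318
```

View pics/w13c.png

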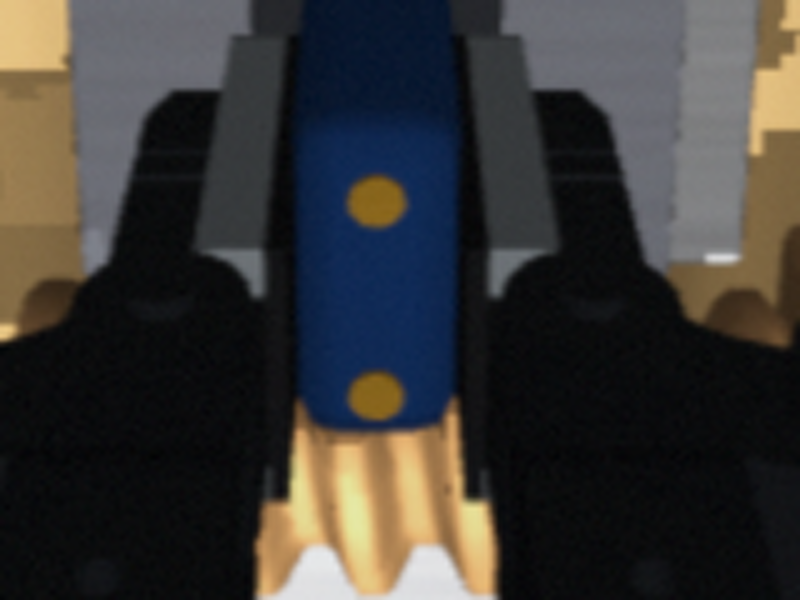

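The crop shows the blue grip with its dots at x≈376, and the -Y thread silhouette with crests at about 265/375/490. The teeth are hidden by the gripper. I'll photograph the threads straight from above, one bay at a time, to locate the grooves relative to the ledges.

Request:
servo_tool(
  rows=[
    {"dr": [0, 0, 0], "slide": [0.1, 0, -0.87], "jaw": 1},
    {"dr": [0, 0, 0], "slide": [-0.78, 0.04, 0], "jaw": 1},
    {"dr": [0, 0, 0], "slide": [-0.78, 0.04, 0], "jaw": 1},
    {"dr": [0, 0, 0], "slide": [-0.78, 0.04, 0], "jaw": 1},
    {"dr": [0, 0, 0], "slide": [-0.78, 0.03, 0], "jaw": 1},
    {"dr": [0, 0, 0], "slide": [0, 0, 0], "jaw": 1},
    {"dr": [0, 0, 0], "slide": [0, 0, 0], "jaw": 1},
  ],
)

```text
time: 32.1
tool_pos: [547.4, 52.4, 92.9]
tool_rot: [[0.018, 1.0, 0.002], [1.0, -0.018, -0.002], [-0.002, 0.002, -1.0]]
contact_force: [-0.2, 1.1, -1.5]
gripper_width: 13.0
gripper_force: 59.9
```

```bash
python3 - <<'E'
from h import *
import pickle
st();f=snap('wrist','ta.png');pickle.dump(f,open('ta.pkl','wb'));print(w2px(f,loc('a',-23,16,40)))
E
```

```text
32.1 [547.4  52.4  92.9] w 13.0 gf 59.9 F [-0.2  1.1 -1.5]
[272.09851458  86.57714392]
```

Request:
servo_tool(
  rows=[
    {"dr": [0, 0, 0], "slide": [-0.84, 0, 0], "jaw": 1},
    {"dr": [0, 0, 0], "slide": [-0.83, 0, 0], "jaw": 1},
    {"dr": [0, 0, 0], "slide": [-0.83, 0, 0], "jaw": 1},
    {"dr": [0, 0, 0], "slide": [0, 0, 0], "jaw": 1},
    {"dr": [0, 0, 0], "slide": [0, 0, 0], "jaw": 1},
  ],
)

```text
time: 32.65
tool_pos: [545.4, -47.2, 92.7]
tool_rot: [[0.018, 1.0, 0.001], [1.0, -0.018, -0.002], [-0.002, 0.001, -1.0]]
contact_force: [-0.2, 0.3, -0.9]
gripper_width: 12.6
gripper_force: 59.9
```

```bash
python3 - <<'E'
from h import *
import pickle
st();f=snap('wrist','tb.png');pickle.dump(f,open('tb.pkl','wb'));print(w2px(f,loc('b',-23,16,40)))
E
```

```text
32.65 [545.4 -47.2  92.7] w 12.6 gf 59.9 F [-0.2  0.3 -0.9]
[272.50434179  87.42217473]
```

Request:
servo_tool(
  rows=[
    {"dr": [0, 0, 0], "slide": [-0.84, 0, 0], "jaw": 1},
    {"dr": [0, 0, 0], "slide": [-0.83, 0, 0], "jaw": 1},
    {"dr": [0, 0, 0], "slide": [-0.83, 0, 0], "jaw": 1},
    {"dr": [0, 0, 0], "slide": [0, 0, 0], "jaw": 1},
    {"dr": [0, 0, 0], "slide": [0, 0, 0], "jaw": 1},
  ],
)

```text
time: 33.2
tool_pos: [543.6, -146.9, 92.9]
tool_rot: [[0.018, 1.0, 0.001], [1.0, -0.018, -0.002], [-0.002, 0.001, -1.0]]
contact_force: [-0.6, 1.3, -1.4]
gripper_width: 12.9
gripper_force: 59.9
```

```bash
python3 - <<'E'
from h import *
import pickle
st();f=snap('wrist','tc.png');pickle.dump(f,open('tc.pkl','wb'));print(w2px(f,loc('c',-23,16,40)))
out=[]
for b in 'abc':
    f=pickle.load(open(f't{b}.pkl','rb'));u,v=w2px(f,loc(b,-23,16,40)).round().astype(int)
    # 160x40 crop, 5x
    c=f['color'][v-20:v+20,u-80:u+80];out.append(cv2.resize(c,(800,200),interpolation=cv2.INTER_CUBIC));print(b,'crop origin',u-80,v-20)
cv2.imwrite('pics/t3.png',np.vstack(out))
E
```

```text
33.2 [ 543.6 -146.9   92.9] w 12.9 gf 59.9 F [-0.6  1.3 -1.4]
[272.56267701  87.92818131]
a crop origin 192 67
b crop origin 193 67
c crop origin 193 68
```

View pics/t3.png

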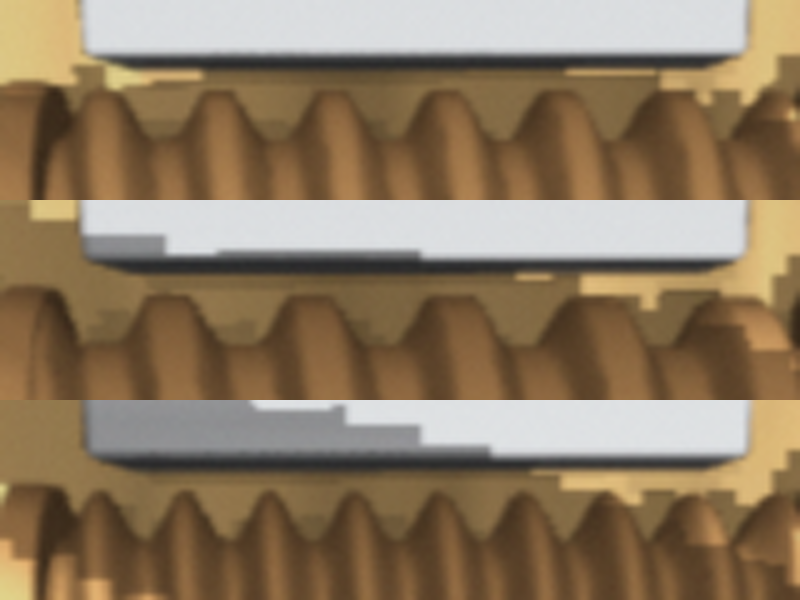

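Each crop (5×) shows the ledge at cols ~83–748 (centre ~415.5). Crests: bay a 103/218/332/445/558/670, bay b 172/315/457/600/735, bay c 98/184/270/355/440/525/608/693. The grooves nearest the middle are therefore a 388.5, b 386, c 397.5, all 2–3 mm nose-ward of the ledge middle, so I'll check whether the tails really touch the walls.

```bash
python3 - <<'E'
from h import *
import pickle
for b in 'abc':
    f=pickle.load(open(f't{b}.pkl','rb'))
    p=w2px(f,loc(b,80,0,50));q=w2px(f,loc(b,95,0,50));w=w2px(f,loc(b,95,0,52));n=w2px(f,loc(b,-95,0,50));fl=w2px(f,loc(b,95,0,30));ho=w2px(f,loc(b,-112,0,54))
    print(b,'tail80',p.round(1),'95',q.round(1),'wall top',w.round(1),'floor95',fl.round(1),'nose-95',n.round(1),'housing',ho.round(1))
    r=int(round(q[1]))
    for c0,c1 in((int(p[0])-6,int(w[0])+16),(int(ho[0])-4,int(n[0])+28)):
        print('  cols',c0,[tuple(int(v) for v in f['color'][r,c]) for c in range(c0,c1)])
E
```

```text
a tail80 [469.1 118.4] 95 [497.8 118.4] wall top [500.1 118.5] floor95 [476.9 116.6] nose-95 [133.9 118.7] housing [ 97.4 119.1]
  cols 463 [(121, 186, 219), (120, 186, 218), (120, 186, 218), (119, 187, 219), (120, 186, 219), (120, 187, 219), (119, 186, 218), (121, 187, 219), (120, 187, 219), (120, 188, 219), (120, 187, 219), (119, 186, 218), (119, 187, 218), (119, 187, 218), (120, 187, 219), (119, 187, 218), (120, 185, 217), (119, 186, 217), (119, 186, 217), (119, 186, 218), (119, 186, 218), (121, 187, 219), (120, 187, 218), (119, 187, 218), (119, 186, 218), (120, 187, 218), (118, 185, 218), (117, 185, 216), (117, 184, 216), (119, 185, 217), (120, 185, 217), (121, 186, 218), (119, 184, 217), (121, 185, 218), (119, 184, 217), (115, 176, 212), (83, 124, 153), (54, 65, 76), (53, 53, 53), (101, 100, 100), (150, 148, 148), (161, 159, 158), (196, 194, 191), (218, 215, 213), (220, 218, 215), (218, 216, 213), (219, 217, 214), (219, 217, 214), (218, 216, 214), (218, 217, 214), (219, 217, 214), (219, 216, 214), (218, 216, 214)]
  cols 93 [(45, 40, 38), (44, 40, 40), (43, 39, 37), (42, 38, 37)
[... 4588 characters left out ...]
8), (179, 170, 167), (173, 162, 160), (150, 140, 137), (104, 98, 95), (93, 86, 85), (108, 101, 99), (149, 143, 143), (152, 163, 173), (100, 167, 201), (52, 169, 217), (48, 174, 222), (49, 176, 223), (47, 179, 223), (53, 184, 225), (52, 187, 224), (53, 191, 225), (52, 193, 224), (53, 191, 221), (60, 171, 207), (93, 167, 213), (114, 178, 222), (117, 183, 224), (119, 184, 224), (121, 184, 226), (117, 183, 223), (120, 185, 225), (119, 183, 224), (120, 186, 225), (119, 185, 224), (119, 186, 225), (119, 186, 225), (120, 187, 225), (120, 186, 225), (121, 187, 224), (121, 187, 225), (121, 187, 224), (121, 188, 224), (119, 186, 225), (120, 188, 224), (122, 189, 225), (122, 190, 226), (121, 190, 225)]
```

Request:
servo_tool(
  rows=[
    {"dr": [0, 0, 0], "slide": [0.888, -0.01, 0], "jaw": 1},
    {"dr": [0, 0, 0], "slide": [0.888, -0.01, 0], "jaw": 1},
    {"dr": [0, 0, 0], "slide": [0.888, -0.01, 0], "jaw": 1},
    {"dr": [0, 0, 0], "slide": [0.888, -0.01, 0], "jaw": 1},
    {"dr": [0, 0, 0], "slide": [0.888, -0.01, 0], "jaw": 1},
    {"dr": [0, 0, 0], "slide": [0.888, -0.01, 0], "jaw": 1},
    {"dr": [0, 0, 0], "slide": [0.888, -0.01, 0], "jaw": 1},
    {"dr": [0, 0, 0], "slide": [0.888, -0.01, 0], "jaw": 1},
  ],
)

```text
time: 34.05
tool_pos: [544.3, 139.6, 92.2]
tool_rot: [[0.015, 1.0, 0.001], [1.0, -0.015, -0.002], [-0.002, 0.001, -1.0]]
contact_force: [1.2, -0.0, -2.0]
gripper_width: 12.7
gripper_force: 59.9
```

Request:
servo_tool(
  rows=[
    {"dr": [0, 0, 0], "slide": [0.888, -0.01, 0], "jaw": 1},
    {"dr": [0, 0, 0], "slide": [0, 0, 0.5], "jaw": 1},
    {"dr": [0, 0, 0], "slide": [0, 0, 0.4], "jaw": 1},
    {"dr": [0, 0, 0], "slide": [0, 0, 0], "jaw": 1},
    {"dr": [0, 0, 0], "slide": [0, 0, 0], "jaw": 1},
  ],
)

```text
time: 34.55
tool_pos: [544.8, 172.7, 55.9]
tool_rot: [[0.016, 1.0, -0.0], [1.0, -0.016, -0.003], [-0.003, -0.0, -1.0]]
contact_force: [0.5, -0.0, -0.8]
gripper_width: 12.7
gripper_force: 59.8
```

```bash
sed -i 's/566.5,124.4,0/567.9,124.4,0/' h.py && cat >> h.py <<'E'
def leafview(b,zu):
    # plate left/right edges (z=zu+6) and ledge right edge (z=37) on the row through local y=60
    f=snap('wrist')
    r=int(w2px(f,loc(b,-23,58,40))[1]);g=f['color'][r-2:r+3].mean(0).mean(1)
    E=np.abs(np.convolve(g,[1,1,0,-1,-1],'same'));pk=[c for c in range(150,430) if E[c]>25 and E[c]==E[c-3:c+4].max()]
    print('row',r,'edges',[(c,int(g[c-3]),int(g[c+3])) for c in pk])
    for nm,x,z in(('ledgeL',-59,37),('ledgeR',13,37)):print(nm,w2px(f,loc(b,x,58,z)).round(1))
    return f
E
python3 - <<'E'
from h import *
s=gol(loc('a',-23,48,50.4));f=leafview('a',s['tool_pos'][2]-13.4)
p=s['tool_pos'];print('dots pred',w2px(f,(p[0],p[1],p[2]+26.6)))
c=f['color'].astype(int);m=((c[...,2]>100)&(c[...,1]>70)&(c[...,0]<60)).astype(np.uint8);m[:,:260]=0;m[:,300:]=0
n,l,stt,ce=cv2.connectedComponentsWithStats(m);print([(ce[i].round(1),stt[i,4]) for i in range(1,n) if stt[i,4]>20])
E
```

```text
34.55 [544.8 172.7  55.9] w 12.7 gf 59.8 F [ 0.5 -0.  -0.8]
to [545.8 172.8  50.4] tool/40 [0.004 0.025 0.136] z [-0.    -0.003 -1.   ] yaw -0.94
row 249 edges [(180, 181, 139), (212, 132, 107), (255, 110, 39), (306, 39, 111), (344, 111, 126), (352, 126, 99), (362, 97, 129), (369, 129, 148), (378, 130, 172), (409, 162, 191)]
ledgeL [214.  246.6]
ledgeR [354.3 246.8]
dots pred [282.55683625 316.80079183]
[(array([279.2,  83. ]), np.int32(194)), (array([280.7, 298. ]), np.int32(80)), (array([280.7, 336.9]), np.int32(73))]
```

Request:
servo_tool(
  rows=[
    {"dr": [0, 0, 0], "slide": [0, 0.012, 0.08], "jaw": 1},
    {"dr": [0, 0, 0], "slide": [0, 0, 0.06], "jaw": 1},
    {"dr": [0, 0, 0], "slide": [0, 0, 0], "jaw": 1},
    {"dr": [0, 0, 0], "slide": [-0.06, 0, 0], "jaw": 1},
    {"dr": [0, 0, 0], "slide": [0, 0, 0], "jaw": 1},
  ],
)

```text
time: 35.1
tool_pos: [546.1, 168.6, 50.5]
tool_rot: [[0.019, 1.0, 0.001], [1.0, -0.019, -0.003], [-0.003, 0.001, -1.0]]
contact_force: [0.6, 1.0, -1.4]
gripper_width: 12.9
gripper_force: 60.0
```

Request:
servo_tool(
  rows=[
    {"dr": [0, 0, 0], "slide": [-0.05, 0, 0], "jaw": 1},
    {"dr": [0, 0, 0], "slide": [-0.05, 0, 0], "jaw": 1},
    {"dr": [0, 0, 0], "slide": [0, 0, 0], "jaw": 1},
    {"dr": [0, 0, 0], "slide": [0, 0, 0], "jaw": 1},
  ],
)

```text
time: 35.5
tool_pos: [546.0, 164.9, 50.4]
tool_rot: [[0.018, 1.0, 0.001], [1.0, -0.018, -0.003], [-0.003, 0.001, -1.0]]
contact_force: [-0.1, -0.0, -0.9]
gripper_width: 12.7
gripper_force: 60.0
```

Request:
servo_tool(
  rows=[
    {"dr": [0, 0, 0], "slide": [-0.05, 0, 0], "jaw": 1},
    {"dr": [0, 0, 0], "slide": [0, 0, 0], "jaw": 1},
    {"dr": [0, 0, 0], "slide": [0, 0, 0], "jaw": 1},
  ],
)

```text
time: 35.8
tool_pos: [545.9, 163.6, 50.4]
tool_rot: [[0.018, 1.0, 0.001], [1.0, -0.018, -0.002], [-0.002, 0.001, -1.0]]
contact_force: [-0.2, 2.3, -2.1]
gripper_width: 13.0
gripper_force: 59.9
```

Request:
servo_tool(
  rows=[
    {"dr": [0, 0, 0], "slide": [-0.03, 0, 0], "jaw": 1},
    {"dr": [0, 0, 0], "slide": [0, 0, 0], "jaw": 1},
    {"dr": [0, 0, 0], "slide": [0, 0, 0], "jaw": 1},
  ],
)

```text
time: 36.1
tool_pos: [545.8, 162.9, 50.5]
tool_rot: [[0.018, 1.0, 0.001], [1.0, -0.018, -0.001], [-0.001, 0.001, -1.0]]
contact_force: [-0.4, 4.9, -1.1]
gripper_width: 12.9
gripper_force: 59.8
```

Request:
servo_tool(
  rows=[
    {"dr": [0, 0, 0], "slide": [-0.03, 0, 0], "jaw": 1},
    {"dr": [0, 0, 0], "slide": [0, 0, 0], "jaw": 1},
    {"dr": [0, 0, 0], "slide": [0, 0, 0], "jaw": 1},
  ],
)

```text
time: 36.4
tool_pos: [545.8, 162.3, 50.5]
tool_rot: [[0.018, 1.0, 0.001], [1.0, -0.018, 0.0], [0.0, 0.001, -1.0]]
contact_force: [0.3, 6.3, -1.0]
gripper_width: 13.0
gripper_force: 59.8
```

Request:
servo_tool(
  rows=[
    {"dr": [0, 0, 0], "slide": [0, 0, 0], "jaw": -1},
    {"dr": [0, 0, 0], "slide": [0, 0, 0], "jaw": -1},
    {"dr": [0, 0, 0], "slide": [0, 0, 0], "jaw": -1},
    {"dr": [0, 0, 0], "slide": [0, 0, 0], "jaw": -1},
    {"dr": [0, 0, 0], "slide": [0, 0, -0.6], "jaw": -1},
    {"dr": [0, 0, 0], "slide": [0, 0, -0.8], "jaw": -1},
    {"dr": [0, 0, 0], "slide": [-0.7, 0, 0], "jaw": -1},
    {"dr": [0, 0, 0], "slide": [-0.9, 0, 0], "jaw": -1},
  ],
)

```text
time: 37.2
tool_pos: [545.7, 97.0, 108.5]
tool_rot: [[0.015, 1.0, 0.005], [1.0, -0.015, -0.003], [-0.003, 0.005, -1.0]]
contact_force: [0.5, -1.0, -0.4]
gripper_width: 85.4
gripper_force: 0.0
```

Request:
servo_tool(
  rows=[
    {"dr": [0, 0, 0], "slide": [-0.9, 0, 0], "jaw": -1},
    {"dr": [0, 0, 0], "slide": [-0.3, 0, 0], "jaw": -1},
    {"dr": [0, 0, 0], "slide": [0, 0, 0], "jaw": -1},
    {"dr": [0, 0, 0], "slide": [0, 0, 0], "jaw": -1},
  ],
)

```text
time: 37.6
tool_pos: [543.8, 49.4, 106.7]
tool_rot: [[0.019, 1.0, 0.001], [1.0, -0.019, -0.002], [-0.002, 0.001, -1.0]]
contact_force: [-0.4, -0.3, -0.4]
gripper_width: 85.3
gripper_force: 0.0
```

```bash
cat >> h.py <<'E'
def topmap(b,name):
    import pickle
    st();f=snap('wrist',name+'.png');pickle.dump(f,open(name+'.pkl','wb'))
    u,v=w2px(f,loc(b,-23,16,40)).round().astype(int);print('u,v',u,v,'axis',w2px(f,loc(b,-23,0,40)).round(1))
    h=cv2.cvtColor(f['color'],cv2.COLOR_BGR2HSV)
    for r in range(v-14,v+16): print(r,''.join('#' if h[r,c,1]<45 else ('.' if h[r,c,2]>110 else ',') for c in range(u-80,u+80)))
E
python3 - <<'E'
from h import *
topmap('a','la')
E
```

```text
37.6 [543.8  49.4 106.7] w 85.3 gf 0.0 F [-0.4 -0.3 -0.4]
u,v 281 82 axis [281.3 111. ]
68 ..................#######################################################,,,,,,,,,,,,,#########################################################.................
69 ..................#############################################################################################################################.................
70 ..................#############################################################################################################################.................
71 ..................#############################################################################################################################.................
72 ...................############################################################################################################################.................
73 ...................##########################################################################################################################...................
74 ......................###
[... 3207 characters left out ...]
,,,,,,,,,,,,,,,......,,,,,,,,,,.........,,,,
94 ,,.......,,,,,,,,,,,......,,,,,,,,,,,,,,,,.......,,,,,,,,,,,,,,,,......,,,,,,,,,,,,,,,.......,,,,,,,,,,,,,,,.......,,,,,,,,,,,,,,,,......,,,,,,,,,,,,,,......,,,
95 ,........,,,,,,,,,,,.......,,,,,,...,,,,,,.......,,,,,,..,,,,,,,,......,,,,,...,,,,,,,.......,,,,....,,,,,,,,......,,,,...,,,,,,,,,,......,,,...,,,,,,,......,,,
96 ,........,,,,,.,,,,,.......,,,,,,....,,,,,.......,,,,,....,,,,,,,......,,,,,....,,,,,,........,,,.....,,,,,,,.......,,,....,,,,,,,,,......,,,....,,,,,,......,,,
97 ,........,,,,..,,,,,.......,,,,,.....,,,,,.......,,,,,.....,,,,,,.......,,,,.....,,,,,........,,,.....,,,,,,,.......,,,.....,,,,,,,.......,,......,,,,,.......,,
```

Bay a is confirmed: five steel teeth sit fully in the grooves, and the plate (cols 27–132) is centred on the ledge (18–142). Next is the red leaf.

Request:
servo_tool(
  rows=[
    {"dr": [0, 0, 0], "slide": [0.914, -0.43, 0], "jaw": -1},
    {"dr": [0, 0, 0], "slide": [0.914, -0.43, 0], "jaw": -1},
    {"dr": [0, 0, 0], "slide": [0.914, -0.43, 0], "jaw": -1},
    {"dr": [0, 0, 0], "slide": [0.914, -0.43, 0], "jaw": -1},
    {"dr": [0, 0, 0], "slide": [0.914, -0.43, 0], "jaw": -1},
    {"dr": [0, 0, 0], "slide": [0.914, -0.43, 0], "jaw": -1},
    {"dr": [0, 0, 0], "slide": [0.914, -0.43, 0], "jaw": -1},
    {"dr": [0, 0, 0], "slide": [0.914, -0.43, 0], "jaw": -1},
  ],
)

```text
time: 38.45
tool_pos: [409.7, 346.6, 105.7]
tool_rot: [[0.016, 1.0, 0.001], [1.0, -0.016, -0.003], [-0.003, 0.001, -1.0]]
contact_force: [0.7, 0.4, 1.0]
gripper_width: 85.0
gripper_force: 0.0
```

Request:
servo_tool(
  rows=[
    {"dr": [0, 0, -0.56], "slide": [0, 0, 0], "jaw": -1},
    {"dr": [0, 0, -0.55], "slide": [0, 0, 0], "jaw": -1},
    {"dr": [0, 0, 0], "slide": [0, 0, 0], "jaw": -1},
    {"dr": [0, 0, 0], "slide": [0, 0, 0], "jaw": -1},
  ],
)

```text
time: 38.85
tool_pos: [410.9, 344.6, 105.6]
tool_rot: [[-0.136, 0.991, 0.0], [0.991, 0.136, -0.003], [-0.003, -0.0, -1.0]]
contact_force: [0.8, -0.1, -0.4]
gripper_width: 85.8
gripper_force: 0.0
```

```bash
cat >> h.py <<'E'
def grip(col,zt=44):
    # top face of a coloured leaf grip: rotated box of saturated mask, top taken at zt
    f=snap('wrist');h=cv2.cvtColor(f['color'],cv2.COLOR_BGR2HSV);H,S,V=h[...,0],h[...,1],h[...,2]
    m={'red':((H<5)|(H>174)),'blue':((H>105)&(H<125)),'yellow':((H>24)&(H<33))}[col]&(S>170)&(V>40)
    m=m.astype(np.uint8);n,l,s,ce=cv2.connectedComponentsWithStats(m)
    for i in range(1,n):
        if s[i,4]>150: print(col,'bbox',s[i],'cen',ce[i].round(1),'world',px2w(f,*ce[i],zt-8)[:2].round(1))
    return f
E
python3 - <<'E'
from h import *
gol([411.8,344.5,17]);f=grip('red');print('pred grip top',w2px(f,(411.8,344.5,44)).round(1),'grip mid',w2px(f,(411.8,344.5,36)).round(1))
E
```

```text
38.85 [410.9 344.6 105.6] w 85.8 gf 0.0 F [ 0.8 -0.1 -0.4]
to [411.8 344.5  17. ] tool/40 [2.000e-03 2.100e-02 2.216e+00] z [ 0.    -0.003 -1.   ] yaw 7.83
red bbox [271 199  22  53 918] cen [281.6 224.6] world [410.3 348.2]
pred grip top [283.1 234.5] grip mid [283. 230.]
```

Request:
servo_tool(
  rows=[
    {"dr": [0, 0, 0], "slide": [0.02, 0, 0.8], "jaw": -1},
    {"dr": [0, 0, 0], "slide": [0, 0, 0.7], "jaw": -1},
    {"dr": [0, 0, 0], "slide": [0, 0, 0.45], "jaw": -1},
    {"dr": [0, 0, 0], "slide": [0, 0, 0.26], "jaw": -1},
    {"dr": [0, 0, 0], "slide": [0, 0, 0], "jaw": 0},
    {"dr": [0, 0, 0], "slide": [0, 0, 0], "jaw": 1},
    {"dr": [0, 0, 0], "slide": [0, 0, 0], "jaw": 1},
    {"dr": [0, 0, 0], "slide": [0, 0, 0], "jaw": 1},
  ],
  force=60,
)

```text
time: 39.7
tool_pos: [412.4, 344.8, 18.7]
tool_rot: [[-0.136, 0.991, 0.003], [0.991, 0.136, -0.002], [-0.002, 0.003, -1.0]]
contact_force: [0.2, 0.3, 0.9]
gripper_width: 27.8
gripper_force: 0.0
```

Request:
servo_tool(
  rows=[
    {"dr": [0, 0, 0], "slide": [0, 0, 0], "jaw": 1},
    {"dr": [0, 0, 0], "slide": [0, 0, 0], "jaw": 1},
    {"dr": [0, 0, 0], "slide": [0, 0, 0], "jaw": 1},
  ],
)

```text
time: 40.0
tool_pos: [412.3, 344.8, 18.5]
tool_rot: [[-0.136, 0.991, 0.003], [0.991, 0.136, -0.002], [-0.002, 0.002, -1.0]]
contact_force: [0.1, -0.7, 6.2]
gripper_width: 12.8
gripper_force: 60.7
```

```bash
python3 - <<'E'
from h import *
s=gol([411.8,344.5,17]);p=s['tool_pos']
t=loc('b',-23,48,p[2]-4+37);e=t-p;print('world',e.round(1))
y=np.array([CY,CX,[0,0,-1]]);print('in cradle-aligned tool/40',(y@e/40).round(3))
E
```

```text
40.0 [412.3 344.8  18.5] w 12.8 gf 60.7 F [ 0.1 -0.7  6.2]
to [411.8 344.5  17. ] tool/40 [-0.006 -0.013  0.038] z [ 0.003 -0.002 -1.   ] yaw 7.83
world [ 131.7 -272.    33. ]
in cradle-aligned tool/40 [-6.738  3.416 -0.825]
```

Request:
servo_tool(
  rows=[
    {"dr": [0, 0, 0], "slide": [0, 0, -0.4], "jaw": 1},
    {"dr": [0, 0, 0], "slide": [0, 0, -0.9], "jaw": 1},
    {"dr": [0, 0, 0.55], "slide": [0, 0, -0.95], "jaw": 1},
    {"dr": [0, 0, 0.56], "slide": [0, 0, 0], "jaw": 1},
    {"dr": [0, 0, 0], "slide": [-0.842, 0.427, 0], "jaw": 1},
    {"dr": [0, 0, 0], "slide": [-0.842, 0.427, 0], "jaw": 1},
    {"dr": [0, 0, 0], "slide": [-0.842, 0.427, 0], "jaw": 1},
    {"dr": [0, 0, 0], "slide": [-0.842, 0.427, 0], "jaw": 1},
  ],
)

```text
time: 40.8
tool_pos: [477.0, 207.2, 106.8]
tool_rot: [[0.018, 1.0, -0.001], [1.0, -0.018, -0.004], [-0.004, -0.001, -1.0]]
contact_force: [1.3, -0.2, -1.8]
gripper_width: 13.0
gripper_force: 59.9
```

Request:
servo_tool(
  rows=[
    {"dr": [0, 0, 0], "slide": [-0.842, 0.427, 0], "jaw": 1},
    {"dr": [0, 0, 0], "slide": [-0.842, 0.427, 0], "jaw": 1},
    {"dr": [0, 0, 0], "slide": [-0.842, 0.427, 0], "jaw": 1},
    {"dr": [0, 0, 0], "slide": [-0.842, 0.427, 0], "jaw": 1},
    {"dr": [0, 0, 0], "slide": [0, 0, 0.6], "jaw": 1},
    {"dr": [0, 0, 0], "slide": [0, 0, 0.6], "jaw": 1},
    {"dr": [0, 0, 0], "slide": [0, 0, 0], "jaw": 1},
    {"dr": [0, 0, 0], "slide": [0, 0, 0], "jaw": 1},
  ],
)

```text
time: 41.6
tool_pos: [542.3, 72.6, 59.4]
tool_rot: [[0.018, 1.0, -0.002], [1.0, -0.018, -0.003], [-0.003, -0.002, -1.0]]
contact_force: [0.5, 0.1, -0.8]
gripper_width: 13.3
gripper_force: 59.8
```

```bash
python3 - <<'E'
from h import *
s=gol(loc('b',-23,48,51.5))
E
```

```text
41.6 [542.3  72.6  59.4] w 13.3 gf 59.8 F [ 0.5  0.1 -0.8]
to [544.   72.8  51.5] tool/40 [0.008 0.042 0.197] z [-0.002 -0.003 -1.   ] yaw -1.04
```

Request:
servo_tool(
  rows=[
    {"dr": [0, 0, 0], "slide": [0.01, 0.045, 0.1], "jaw": 1},
    {"dr": [0, 0, 0], "slide": [0, 0, 0.09], "jaw": 1},
    {"dr": [0, 0, 0], "slide": [0, 0, 0], "jaw": 1},
    {"dr": [0, 0, 0], "slide": [-0.06, 0, 0], "jaw": 1},
    {"dr": [0, 0, 0], "slide": [-0.06, 0, 0], "jaw": 1},
    {"dr": [0, 0, 0], "slide": [0, 0, 0], "jaw": 1},
  ],
)

```text
time: 42.2
tool_pos: [545.0, 67.7, 53.0]
tool_rot: [[0.019, 1.0, 0.001], [1.0, -0.019, -0.003], [-0.003, 0.001, -1.0]]
contact_force: [-0.3, 0.1, -2.1]
gripper_width: 13.1
gripper_force: 59.8
```

Request:
servo_tool(
  rows=[
    {"dr": [0, 0, 0], "slide": [-0.05, 0, 0], "jaw": 1},
    {"dr": [0, 0, 0], "slide": [-0.03, 0, 0], "jaw": 1},
    {"dr": [0, 0, 0], "slide": [0, 0, 0], "jaw": 1},
    {"dr": [0, 0, 0], "slide": [0, 0, 0], "jaw": 1},
  ],
)

```text
time: 42.6
tool_pos: [544.8, 64.8, 52.7]
tool_rot: [[0.018, 1.0, 0.001], [1.0, -0.018, -0.003], [-0.003, 0.001, -1.0]]
contact_force: [-0.1, 0.9, -1.0]
gripper_width: 12.6
gripper_force: 59.8
```

Request:
servo_tool(
  rows=[
    {"dr": [0, 0, 0], "slide": [-0.04, 0, 0], "jaw": 1},
    {"dr": [0, 0, 0], "slide": [0, 0, 0], "jaw": 1},
    {"dr": [0, 0, 0], "slide": [0, 0, 0], "jaw": 1},
  ],
)

```text
time: 42.9
tool_pos: [544.8, 63.2, 52.7]
tool_rot: [[0.018, 1.0, 0.001], [1.0, -0.018, -0.003], [-0.003, 0.001, -1.0]]
contact_force: [0.7, -0.4, -1.2]
gripper_width: 13.3
gripper_force: 59.9
```

Request:
servo_tool(
  rows=[
    {"dr": [0, 0, 0], "slide": [-0.02, 0, 0.025], "jaw": 1},
    {"dr": [0, 0, 0], "slide": [-0.01, 0, 0], "jaw": 1},
    {"dr": [0, 0, 0], "slide": [0, 0, 0], "jaw": 1},
    {"dr": [0, 0, 0], "slide": [0, 0, 0], "jaw": 1},
  ],
)

```text
time: 43.3
tool_pos: [544.9, 62.7, 51.8]
tool_rot: [[0.018, 1.0, 0.001], [1.0, -0.018, -0.002], [-0.002, 0.001, -1.0]]
contact_force: [0.7, 3.8, -0.9]
gripper_width: 12.8
gripper_force: 60.1
```

Request:
servo_tool(
  rows=[
    {"dr": [0, 0, 0], "slide": [-0.03, 0, 0], "jaw": 1},
    {"dr": [0, 0, 0], "slide": [0, 0, 0], "jaw": 1},
    {"dr": [0, 0, 0], "slide": [0, 0, 0], "jaw": 1},
  ],
)

```text
time: 43.6
tool_pos: [544.7, 61.8, 51.6]
tool_rot: [[0.018, 1.0, 0.001], [1.0, -0.018, -0.001], [-0.001, 0.001, -1.0]]
contact_force: [-1.1, 5.4, -1.1]
gripper_width: 12.8
gripper_force: 60.0
```

Request:
servo_tool(
  rows=[
    {"dr": [0, 0, 0], "slide": [0, 0, 0], "jaw": -1},
    {"dr": [0, 0, 0], "slide": [0, 0, 0], "jaw": -1},
    {"dr": [0, 0, 0], "slide": [0, 0, 0], "jaw": -1},
    {"dr": [0, 0, 0], "slide": [0, 0, 0], "jaw": -1},
    {"dr": [0, 0, 0], "slide": [0, 0, -0.6], "jaw": -1},
    {"dr": [0, 0, 0], "slide": [0, 0, -0.9], "jaw": -1},
    {"dr": [0, 0, 0], "slide": [0.874, 0.176, 0], "jaw": -1},
    {"dr": [0, 0, 0], "slide": [0.874, 0.176, 0], "jaw": -1},
  ],
)

```text
time: 44.4
tool_pos: [561.6, 130.5, 113.9]
tool_rot: [[0.021, 1.0, 0.005], [1.0, -0.021, -0.003], [-0.003, 0.005, -1.0]]
contact_force: [1.3, 0.3, -0.0]
gripper_width: 85.5
gripper_force: 0.0
```

Request:
servo_tool(
  rows=[
    {"dr": [0, 0, 0], "slide": [0.874, 0.176, 0], "jaw": -1},
    {"dr": [0, 0, 0], "slide": [0.874, 0.176, 0], "jaw": -1},
    {"dr": [0, 0, 0], "slide": [0.874, 0.176, 0], "jaw": -1},
    {"dr": [0, 0, 0], "slide": [0.874, 0.176, 0], "jaw": -1},
    {"dr": [0, 0, 0], "slide": [0.874, 0.176, 0], "jaw": -1},
    {"dr": [0, 0, 0], "slide": [0.874, 0.176, 0], "jaw": -1},
    {"dr": [0, 0, 0.55], "slide": [0, 0, 0], "jaw": -1},
    {"dr": [0, 0, 0], "slide": [0, 0, 0], "jaw": -1},
  ],
)

```text
time: 45.2
tool_pos: [606.0, 340.4, 110.1]
tool_rot: [[0.093, 0.996, 0.0], [0.996, -0.093, -0.004], [-0.004, 0.001, -1.0]]
contact_force: [-0.0, -0.0, 0.4]
gripper_width: 85.1
gripper_force: 0.0
```

```bash
python3 - <<'E'
from h import *
gol([606.2,340.3,17]);f=grip('yellow');print('pred grip top',w2px(f,(606.2,340.3,44)).round(1),'grip mid',w2px(f,(606.2,340.3,36)).round(1))
E
```

```text
45.2 [606.  340.4 110.1] w 85.1 gf 0.0 F [-0.  -0.   0.4]
to [606.2 340.3  17. ] tool/40 [0.007 0.004 2.329] z [ 0.    -0.004 -1.   ] yaw -5.35
pred grip top [282.1 231.6] grip mid [282.1 227.2]
```

```bash
python3 - <<'E'
from h import *
f=snap('wrist','wy.png');h=cv2.cvtColor(f['color'],cv2.COLOR_BGR2HSV)
m=((h[...,0]>15)&(h[...,0]<40)&(h[...,1]>190)&(h[...,2]>60)).astype(np.uint8);n,l,s,ce=cv2.connectedComponentsWithStats(m)
print([(s[i].tolist(),ce[i].round(1).tolist()) for i in range(1,n) if s[i,4]>80]);print(h[227,270:295].tolist())
E
```

```text
[([271, 196, 21, 52, 1004], [281.3, 221.8])]
[[0, 13, 38], [20, 174, 60], [22, 255, 90], [22, 255, 106], [22, 255, 116], [22, 255, 122], [22, 255, 132], [22, 255, 136], [22, 255, 138], [22, 255, 137], [22, 255, 139], [22, 255, 137], [22, 255, 139], [22, 255, 139], [22, 255, 140], [22, 255, 139], [22, 255, 138], [22, 255, 134], [22, 255, 130], [22, 255, 123], [22, 255, 114], [22, 252, 93], [18, 134, 57], [150, 14, 37], [113, 27, 38]]
```

Yellow leaf in place (281.3, 221.8), as predicted. Grasp.

Request:
servo_tool(
  rows=[
    {"dr": [0, 0, 0], "slide": [0.02, 0, 0.85], "jaw": -1},
    {"dr": [0, 0, 0], "slide": [0, 0, 0.75], "jaw": -1},
    {"dr": [0, 0, 0], "slide": [0, 0, 0.45], "jaw": -1},
    {"dr": [0, 0, 0], "slide": [0, 0, 0.27], "jaw": -1},
    {"dr": [0, 0, 0], "slide": [0, 0, 0], "jaw": 0},
    {"dr": [0, 0, 0], "slide": [0, 0, 0], "jaw": 1},
    {"dr": [0, 0, 0], "slide": [0, 0, 0], "jaw": 1},
    {"dr": [0, 0, 0], "slide": [0, 0, 0], "jaw": 1},
  ],
  force=60,
)

```text
time: 46.1
tool_pos: [607.3, 340.5, 20.0]
tool_rot: [[0.095, 0.995, 0.004], [0.995, -0.095, -0.002], [-0.002, 0.004, -1.0]]
contact_force: [-0.4, -0.7, -1.2]
gripper_width: 28.4
gripper_force: 0.0
```

Request:
servo_tool(
  rows=[
    {"dr": [0, 0, 0], "slide": [0, 0, 0], "jaw": 1},
    {"dr": [0, 0, 0], "slide": [0, 0, 0], "jaw": 1},
    {"dr": [0, 0, 0], "slide": [0, 0, 0], "jaw": 1},
  ],
)

```text
time: 46.4
tool_pos: [607.1, 340.6, 19.6]
tool_rot: [[0.095, 0.995, 0.003], [0.995, -0.095, -0.002], [-0.002, 0.003, -1.0]]
contact_force: [0.5, -0.2, 5.1]
gripper_width: 12.8
gripper_force: 60.9
```

```bash
python3 - <<'E'
from h import *
s=gol([606,340.3,17]);p=s['tool_pos']
t=loc('c',-23,48,p[2]-4+37);e=t-p;print('world',e.round(1))
y=np.array([CY,CX,[0,0,-1]]);print('in cradle-aligned tool/40',(y@e/40).round(3))
E
```

```text
46.4 [607.1 340.6  19.6] w 12.8 gf 60.9 F [ 0.5 -0.2  5.1]
to [606.  340.3  17. ] tool/40 [-0.01  -0.027  0.064] z [ 0.003 -0.002 -1.   ] yaw -5.44
world [ -65.  -367.8   33. ]
in cradle-aligned tool/40 [-9.222 -1.455 -0.825]
```

Request:
servo_tool(
  rows=[
    {"dr": [0, 0, 0], "slide": [0, 0, -0.4], "jaw": 1},
    {"dr": [0, 0, 0], "slide": [0, 0, -0.9], "jaw": 1},
    {"dr": [0, 0, -0.55], "slide": [0, 0, -0.95], "jaw": 1},
    {"dr": [0, 0, 0], "slide": [-0.922, -0.146, 0], "jaw": 1},
    {"dr": [0, 0, 0], "slide": [-0.922, -0.146, 0], "jaw": 1},
    {"dr": [0, 0, 0], "slide": [-0.922, -0.146, 0], "jaw": 1},
    {"dr": [0, 0, 0], "slide": [-0.922, -0.146, 0], "jaw": 1},
    {"dr": [0, 0, 0], "slide": [-0.922, -0.146, 0], "jaw": 1},
  ],
)

```text
time: 47.2
tool_pos: [572.7, 155.2, 108.6]
tool_rot: [[0.018, 1.0, -0.0], [1.0, -0.018, -0.003], [-0.004, -0.0, -1.0]]
contact_force: [0.4, -0.3, -1.3]
gripper_width: 12.9
gripper_force: 60.3
```

Request:
servo_tool(
  rows=[
    {"dr": [0, 0, 0], "slide": [-0.922, -0.146, 0], "jaw": 1},
    {"dr": [0, 0, 0], "slide": [-0.922, -0.146, 0], "jaw": 1},
    {"dr": [0, 0, 0], "slide": [-0.922, -0.146, 0], "jaw": 1},
    {"dr": [0, 0, 0], "slide": [-0.922, -0.146, 0], "jaw": 1},
    {"dr": [0, 0, 0], "slide": [-0.922, -0.146, 0], "jaw": 1},
    {"dr": [0, 0, 0], "slide": [0, 0, 0.6], "jaw": 1},
    {"dr": [0, 0, 0], "slide": [0, 0, 0.6], "jaw": 1},
    {"dr": [0, 0, 0], "slide": [0, 0, 0], "jaw": 1},
  ],
)

```text
time: 48.0
tool_pos: [537.6, -27.4, 57.4]
tool_rot: [[0.019, 1.0, -0.008], [1.0, -0.019, -0.002], [-0.002, -0.008, -1.0]]
contact_force: [-0.7, -0.5, -1.5]
gripper_width: 12.7
gripper_force: 60.1
```

```bash
python3 - <<'E'
from h import *
s=gol(loc('c',-23,48,52.6))
E
```

```text
48.0 [537.6 -27.4  57.4] w 12.7 gf 60.1 F [-0.7 -0.5 -1.5]
to [542.1 -27.2  52.6] tool/40 [0.008 0.114 0.119] z [-0.008 -0.002 -1.   ] yaw -1.1
```

Request:
servo_tool(
  rows=[
    {"dr": [0, 0, 0], "slide": [0, 0, 0], "jaw": 1},
    {"dr": [0, 0, 0], "slide": [0, 0, 0], "jaw": 1},
    {"dr": [0, 0, 0], "slide": [0, 0, 0], "jaw": 1},
  ],
)

```text
time: 48.3
tool_pos: [542.3, -27.2, 62.9]
tool_rot: [[0.018, 1.0, 0.004], [1.0, -0.018, -0.004], [-0.004, 0.004, -1.0]]
contact_force: [0.3, -0.2, -1.2]
gripper_width: 12.8
gripper_force: 60.1
```

```bash
python3 - <<'E'
from h import *
s=gol(loc('c',-23,48,52.6)+[0.5,0,0]);f=leafview('c',0)
EE=cv2.Canny(f['color'],40,120)
E
```

```text
48.3 [542.3 -27.2  62.9] w 12.8 gf 60.1 F [ 0.3 -0.2 -1.2]
to [542.6 -27.2  52.6] tool/40 [0.003 0.008 0.258] z [ 0.004 -0.004 -1.   ] yaw -1.01
row 243 edges [(202, 119, 100), (217, 97, 121), (256, 106, 44), (306, 45, 104), (348, 105, 103), (354, 103, 155)]
ledgeL [214.  241.5]
ledgeR [349.2 241.3]
```

Request:
servo_tool(
  rows=[
    {"dr": [0, 0, 0], "slide": [0, 0.008, 0.13], "jaw": 1},
    {"dr": [0, 0, 0], "slide": [0, 0, 0.12], "jaw": 1},
    {"dr": [0, 0, 0], "slide": [0, 0, 0], "jaw": 1},
    {"dr": [0, 0, 0], "slide": [-0.06, 0, 0], "jaw": 1},
    {"dr": [0, 0, 0], "slide": [-0.06, 0, 0], "jaw": 1},
    {"dr": [0, 0, 0], "slide": [0, 0, 0], "jaw": 1},
  ],
)

```text
time: 48.95
tool_pos: [542.5, -31.6, 52.5]
tool_rot: [[0.018, 1.0, 0.004], [1.0, -0.018, -0.002], [-0.002, 0.004, -1.0]]
contact_force: [0.5, 3.2, 4.6]
gripper_width: 12.9
gripper_force: 61.1
```

Request:
servo_tool(
  rows=[
    {"dr": [0, 0, 0], "slide": [-0.04, 0, 0], "jaw": 1},
    {"dr": [0, 0, 0], "slide": [-0.04, 0, 0], "jaw": 1},
    {"dr": [0, 0, 0], "slide": [0, 0, 0], "jaw": 1},
    {"dr": [0, 0, 0], "slide": [0, 0, 0], "jaw": 1},
  ],
)

```text
time: 49.35
tool_pos: [542.5, -34.6, 52.5]
tool_rot: [[0.018, 1.0, 0.004], [1.0, -0.018, -0.002], [-0.002, 0.004, -1.0]]
contact_force: [-0.3, 3.1, 5.1]
gripper_width: 12.8
gripper_force: 61.2
```

Request:
servo_tool(
  rows=[
    {"dr": [0, 0, 0], "slide": [-0.03, 0, 0], "jaw": 1},
    {"dr": [0, 0, 0], "slide": [0, 0, 0], "jaw": 1},
    {"dr": [0, 0, 0], "slide": [0, 0, 0], "jaw": 1},
  ],
)

```text
time: 49.65
tool_pos: [542.4, -35.7, 52.5]
tool_rot: [[0.018, 1.0, 0.004], [1.0, -0.018, -0.002], [-0.001, 0.004, -1.0]]
contact_force: [0.9, 3.1, 6.0]
gripper_width: 12.8
gripper_force: 61.2
```

Request:
servo_tool(
  rows=[
    {"dr": [0, 0, 0], "slide": [-0.03, 0, -0.015], "jaw": 1},
    {"dr": [0, 0, 0], "slide": [0, 0, 0], "jaw": 1},
    {"dr": [0, 0, 0], "slide": [0, 0, 0], "jaw": 1},
  ],
)

```text
time: 49.95
tool_pos: [542.3, -36.7, 52.6]
tool_rot: [[0.018, 1.0, 0.003], [1.0, -0.018, -0.001], [-0.001, 0.003, -1.0]]
contact_force: [1.6, 4.6, 5.1]
gripper_width: 12.6
gripper_force: 60.9
```

Request:
servo_tool(
  rows=[
    {"dr": [0, 0, 0], "slide": [-0.03, 0, 0], "jaw": 1},
    {"dr": [0, 0, 0], "slide": [0, 0, 0], "jaw": 1},
    {"dr": [0, 0, 0], "slide": [0, 0, 0], "jaw": 1},
  ],
)

```text
time: 50.25
tool_pos: [542.3, -37.3, 52.6]
tool_rot: [[0.018, 1.0, 0.003], [1.0, -0.018, 0.0], [0.0, 0.003, -1.0]]
contact_force: [1.8, 5.8, 4.1]
gripper_width: 13.4
gripper_force: 61.0
```

Request:
servo_tool(
  rows=[
    {"dr": [0, 0, 0], "slide": [-0.03, 0, 0], "jaw": 1},
    {"dr": [0, 0, 0], "slide": [0, 0, 0], "jaw": 1},
    {"dr": [0, 0, 0], "slide": [0, 0, 0], "jaw": 1},
  ],
)

```text
time: 50.55
tool_pos: [542.3, -38.1, 52.6]
tool_rot: [[0.018, 1.0, 0.003], [1.0, -0.018, 0.001], [0.001, 0.003, -1.0]]
contact_force: [2.2, 7.3, 4.8]
gripper_width: 13.1
gripper_force: 61.0
```

Request:
servo_tool(
  rows=[
    {"dr": [0, 0, 0], "slide": [0, 0, 0], "jaw": -1},
    {"dr": [0, 0, 0], "slide": [0, 0, 0], "jaw": -1},
    {"dr": [0, 0, 0], "slide": [0, 0, 0], "jaw": -1},
    {"dr": [0, 0, 0], "slide": [0, 0, 0], "jaw": -1},
    {"dr": [0, 0, 0], "slide": [0, 0, -0.6], "jaw": -1},
    {"dr": [0, 0, 0], "slide": [0, 0, -0.8], "jaw": -1},
    {"dr": [0, 0, 0], "slide": [-0.9, 0, 0], "jaw": -1},
    {"dr": [0, 0, 0], "slide": [-0.9, 0, 0], "jaw": -1},
  ],
)

```text
time: 51.35
tool_pos: [540.8, -112.7, 109.8]
tool_rot: [[0.016, 1.0, 0.004], [1.0, -0.016, -0.005], [-0.005, 0.004, -1.0]]
contact_force: [0.9, -0.3, -0.3]
gripper_width: 85.7
gripper_force: 0.0
```

Request:
servo_tool(
  rows=[
    {"dr": [0, 0, 0], "slide": [-0.9, 0, 0], "jaw": -1},
    {"dr": [0, 0, 0], "slide": [0, 0, 0], "jaw": -1},
    {"dr": [0, 0, 0], "slide": [0, 0, 0], "jaw": -1},
  ],
)

```text
time: 51.65
tool_pos: [538.9, -148.7, 107.9]
tool_rot: [[0.02, 1.0, 0.0], [1.0, -0.02, -0.003], [-0.003, 0.0, -1.0]]
contact_force: [-0.4, 1.2, -0.3]
gripper_width: 85.6
gripper_force: 0.0
```

```bash
python3 - <<'E'
from h import *
topmap('c','lc')
E
```

```text
51.65 [ 538.9 -148.7  107.9] w 85.6 gf 0.0 F [-0.4  1.2 -0.3]
u,v 283 85 axis [283.4 114.2]
71 ....................######################################################,,,,,,,,,,,,,########################################################.................
72 ...................,###########################################################################################################################.................
73 ...................,##################################################,########################################################################.................
74 ...................,###########################################################################################################################.................
75 ...................,###########################################################################################################################.................
76 ....................###########################################################################################################################.................
77 ....................,
[... 3212 characters left out ...]
,,,...,,,,,,,,,,,......,...............,,,,
97 ,,.........,,,,,,,,,,...,,,,,,,,,,,,,,..,,,,,,,,,,,,,,...,,,,,,,,,,,,,,..,,,,,,,,,,,,,,...,,,,,,,,,,,,,,..,,,,,,,,,,,,,,...,,,,,,,,,,,,,....,................,,,
98 ,,.........,,,,,,,,,,...,,,,,,,,,,,,,,..,,,,,,,,,,,,,,...,,,,,,,,,,,,,,..,,,,,,,,,,,,,,...,,,,,,,,,,,,,,..,,,,,,,,,,,,,,...,,,,,,,,,,,,,,...,................,,,
99 ...........,,,...,,,,...,,,,,,,,,,,,,,..,,,,,,,,,,,,,,...,,,,,,,,,,,,,,..,,,,,,,,,,,,,,...,,,,,,,,,,,,,,...,,,,,,,,,,,,,...,,,,,,,,,,,,,,.....................,,
100 ............,,.....,,...,,,,,,,,,,,,,,...,,,,,,,,,,,,,...,,,,,,,,,,,,,,...,,,,,,,,,,,,,...,,,,,.,,,,,,,,...,,,,.,,,,,,,,,..,,,,..,,,,,,,,.....................,,
```

Request:
servo_tool(
  rows=[
    {"dr": [0, 0, 0], "slide": [0.84, 0, 0], "jaw": -1},
    {"dr": [0, 0, 0], "slide": [0.83, 0, 0], "jaw": -1},
    {"dr": [0, 0, 0], "slide": [0.83, 0, 0], "jaw": -1},
    {"dr": [0, 0, 0], "slide": [0, 0, 0], "jaw": -1},
    {"dr": [0, 0, 0], "slide": [0, 0, 0], "jaw": -1},
  ],
)

```text
time: 52.2
tool_pos: [540.9, -46.4, 107.8]
tool_rot: [[0.015, 1.0, 0.001], [1.0, -0.015, -0.004], [-0.004, 0.001, -1.0]]
contact_force: [-0.2, -0.2, 0.6]
gripper_width: 85.4
gripper_force: 0.0
```

```bash
python3 - <<'E'
from h import *
topmap('b','lb')
E
```

```text
52.2 [540.9 -46.4 107.8] w 85.4 gf 0.0 F [-0.2 -0.2  0.6]
u,v 284 89 axis [283.8 118.2]
75 .................########################################################,,,,,,,,,,,,,,,,,#######################################################...............
76 .................##########################################################,,,,,,,,,,,###########################################################...............
77 ..................###############################################################################################################################...............
78 ..................###############################################################################################################################...............
79 ..................###############################################################################################################################...............
80 .................,###############################################################################################################################...............
81 .................,#######
[... 3212 characters left out ...]
...,,,,,,,,,,,,,,,,,,,........,,..,,,,,,
101 ,,...........,,,,,,,,,,,,,,,,,,,,........,,,,,,,,,,,,,,,,,,,........,,,,,,,,,,,,,,,,,,,,.......,,,,,,,,,,,,,,,,,,,,........,,,,,,,,,,,,,,,,,,,.........,...,,,,,
102 ,,,..........,,,,,,,,,.,,,,,,,,,,........,,,,,,,,,,,,,,,,,,,.........,,,,,,,,,,,,,,,,,,,........,,,,,,,,,,,,,,,,,,,........,,,,,,,,,,,,,,,,,,,,........,...,,,,,
103 ,,...........,,,,,,,,......,,,,,,........,,,,,,,......,,,,,,.........,,,,,......,,,,,,,,........,,,,,.....,,,,,,,,,.........,,,,..,,.,,,,,,,,,,........,....,,,,
104 ,,............,,,,,,,......,,,,,,........,,,,,,.......,,,,,,,........,,,,,.......,,,,,,,........,,,,,......,,,,,,,,,........,,,.......,,,,,,,,,........,,...,,,,
```

All three leaves are confirmed in at once: 5 red teeth, 5 blue teeth and 7 yellow teeth, all to full depth. Now the leaves go back to the tray, starting with yellow.

Request:
servo_tool(
  rows=[
    {"dr": [0, 0, 0.03], "slide": [0.22, 0.03, 0.3], "jaw": -1},
    {"dr": [0, 0, 0], "slide": [0, 0, 0.6], "jaw": -1},
    {"dr": [0, 0, 0], "slide": [0, 0, 0.46], "jaw": -1},
    {"dr": [0, 0, 0], "slide": [0, 0, 0], "jaw": -1},
    {"dr": [0, 0, 0], "slide": [0, 0, 0], "jaw": -1},
  ],
)

```text
time: 52.75
tool_pos: [542.0, -39.7, 52.7]
tool_rot: [[0.023, 1.0, -0.001], [1.0, -0.023, -0.003], [-0.003, -0.001, -1.0]]
contact_force: [0.3, -0.1, -0.5]
gripper_width: 85.1
gripper_force: 0.0
```

```bash
python3 - <<'E'
from h import *
gol([542.3,-37.0,52.8])
E
```

```text
52.75 [542.  -39.7  52.7] w 85.1 gf 0.0 F [ 0.3 -0.1 -0.5]
to [542.3 -37.   52.8] tool/40 [ 0.067  0.005 -0.003] z [-0.001 -0.003 -1.   ] yaw -1.34
```

Request:
servo_tool(
  rows=[
    {"dr": [0, 0, -0.035], "slide": [0.067, 0.005, 0], "jaw": -1},
    {"dr": [0, 0, 0], "slide": [0, 0, 0], "jaw": 0},
    {"dr": [0, 0, 0], "slide": [0, 0, 0], "jaw": 1},
    {"dr": [0, 0, 0], "slide": [0, 0, 0], "jaw": 1},
    {"dr": [0, 0, 0], "slide": [0, 0, 0], "jaw": 1},
    {"dr": [0, 0, 0], "slide": [0, 0, 0], "jaw": 1},
    {"dr": [0, 0, 0], "slide": [0, 0, 0], "jaw": 1},
    {"dr": [0, 0, 0], "slide": [0, 0, 0], "jaw": 1},
  ],
  force=60,
)

```text
time: 53.55
tool_pos: [542.9, -36.7, 53.7]
tool_rot: [[0.018, 1.0, 0.001], [1.0, -0.018, -0.003], [-0.003, 0.001, -1.0]]
contact_force: [0.2, 1.7, 1.6]
gripper_width: 12.8
gripper_force: 61.0
```

Request:
servo_tool(
  rows=[
    {"dr": [0, 0, 0], "slide": [0.1, 0, 0], "jaw": 1},
    {"dr": [0, 0, 0], "slide": [0.15, 0, 0], "jaw": 1},
    {"dr": [0, 0, 0], "slide": [0.1, 0, 0], "jaw": 1},
    {"dr": [0, 0, 0], "slide": [0, 0, 0], "jaw": 1},
    {"dr": [0, 0, 0], "slide": [0, 0, 0], "jaw": 1},
  ],
)

```text
time: 54.05
tool_pos: [543.3, -22.1, 53.7]
tool_rot: [[0.017, 1.0, 0.002], [1.0, -0.017, -0.002], [-0.002, 0.002, -1.0]]
contact_force: [0.8, 1.1, 3.7]
gripper_width: 12.8
gripper_force: 61.2
```

Request:
servo_tool(
  rows=[
    {"dr": [0, 0, 0], "slide": [0, 0, -0.5], "jaw": 1},
    {"dr": [0, 0, 0], "slide": [0, 0, -0.95], "jaw": 1},
    {"dr": [0, 0, 0], "slide": [0, 0, 0], "jaw": 1},
    {"dr": [0, 0, 0], "slide": [0.908, 0.143, 0], "jaw": 1},
    {"dr": [0, 0, 0], "slide": [0.908, 0.143, 0], "jaw": 1},
    {"dr": [0, 0, 0], "slide": [0.908, 0.143, 0], "jaw": 1},
    {"dr": [0, 0, 0], "slide": [0.908, 0.143, 0], "jaw": 1},
    {"dr": [0, 0, 0], "slide": [0.908, 0.143, 0], "jaw": 1},
  ],
)

```text
time: 54.85
tool_pos: [573.7, 160.0, 108.7]
tool_rot: [[0.018, 1.0, -0.003], [1.0, -0.018, -0.003], [-0.003, -0.003, -1.0]]
contact_force: [-0.8, 0.0, -0.8]
gripper_width: 12.5
gripper_force: 60.5
```

Request:
servo_tool(
  rows=[
    {"dr": [0, 0, 0], "slide": [0.908, 0.143, 0], "jaw": 1},
    {"dr": [0, 0, 0], "slide": [0.908, 0.143, 0], "jaw": 1},
    {"dr": [0, 0, 0], "slide": [0.908, 0.143, 0], "jaw": 1},
    {"dr": [0, 0, 0], "slide": [0.908, 0.143, 0], "jaw": 1},
    {"dr": [0, 0, 0], "slide": [0.908, 0.143, 0], "jaw": 1},
    {"dr": [0, 0, 0], "slide": [0, 0, 0], "jaw": 1},
    {"dr": [0, 0, 0], "slide": [0, 0, 0], "jaw": 1},
  ],
)

```text
time: 55.55
tool_pos: [605.2, 340.1, 107.7]
tool_rot: [[0.016, 1.0, -0.003], [1.0, -0.016, -0.005], [-0.005, -0.003, -1.0]]
contact_force: [-0.1, -0.3, -2.0]
gripper_width: 12.8
gripper_force: 60.5
```

```bash
python3 - <<'E'
from h import *
gol([607,340,22])
E
```

```text
55.55 [605.2 340.1 107.7] w 12.8 gf 60.5 F [-0.1 -0.3 -2. ]
to [607 340  22] tool/40 [0.009 0.05  2.141] z [-0.003 -0.005 -1.   ] yaw -0.9
```

Request:
servo_tool(
  rows=[
    {"dr": [0, 0, 0], "slide": [0, 0.04, 0.8], "jaw": 1},
    {"dr": [0, 0, 0], "slide": [0, 0, 0.75], "jaw": 1},
    {"dr": [0, 0, 0], "slide": [0, 0, 0.35], "jaw": 1},
    {"dr": [0, 0, 0], "slide": [0, 0, 0.2], "jaw": 1},
    {"dr": [0, 0, 0], "slide": [0, 0, 0.04], "jaw": 1},
    {"dr": [0, 0, 0], "slide": [0, 0, 0], "jaw": 1},
    {"dr": [0, 0, 0], "slide": [0, 0, 0], "jaw": 1},
  ],
)

```text
time: 56.25
tool_pos: [609.3, 339.6, 26.8]
tool_rot: [[0.018, 1.0, 0.004], [1.0, -0.018, -0.002], [-0.002, 0.004, -1.0]]
contact_force: [0.5, 0.9, -2.2]
gripper_width: 12.8
gripper_force: 60.5
```

Request:
servo_tool(
  rows=[
    {"dr": [0, 0, 0], "slide": [0, 0, 0.1], "jaw": 1},
    {"dr": [0, 0, 0], "slide": [0, 0, 0.04], "jaw": 1},
    {"dr": [0, 0, 0], "slide": [0, 0, 0], "jaw": 1},
    {"dr": [0, 0, 0], "slide": [0, 0, 0], "jaw": 1},
  ],
)

```text
time: 56.65
tool_pos: [608.9, 339.7, 20.8]
tool_rot: [[0.017, 1.0, 0.003], [1.0, -0.017, -0.002], [-0.002, 0.003, -1.0]]
contact_force: [-0.3, -0.0, 5.7]
gripper_width: 12.9
gripper_force: 61.4
```

Request:
servo_tool(
  rows=[
    {"dr": [0, 0, 0], "slide": [0, 0, 0], "jaw": -1},
    {"dr": [0, 0, 0], "slide": [0, 0, 0], "jaw": -1},
    {"dr": [0, 0, 0], "slide": [0, 0, 0], "jaw": -1},
    {"dr": [0, 0, 0], "slide": [0, 0, 0], "jaw": -1},
    {"dr": [0, 0, 0], "slide": [0, 0, -0.6], "jaw": -1},
    {"dr": [0, 0, 0], "slide": [0, 0, -0.9], "jaw": -1},
    {"dr": [0, 0, 0], "slide": [0, 0, -0.8], "jaw": -1},
    {"dr": [0, 0, 0], "slide": [-0.869, -0.184, 0], "jaw": -1},
  ],
)

```text
time: 57.45
tool_pos: [603.4, 309.3, 118.1]
tool_rot: [[0.013, 1.0, 0.013], [1.0, -0.013, 0.004], [0.004, 0.013, -1.0]]
contact_force: [1.1, -0.8, 1.5]
gripper_width: 85.3
gripper_force: 0.0
```

Request:
servo_tool(
  rows=[
    {"dr": [0, 0, 0], "slide": [-0.869, -0.184, 0], "jaw": -1},
    {"dr": [0, 0, 0], "slide": [-0.869, -0.184, 0], "jaw": -1},
    {"dr": [0, 0, 0], "slide": [-0.869, -0.184, 0], "jaw": -1},
    {"dr": [0, 0, 0], "slide": [-0.869, -0.184, 0], "jaw": -1},
    {"dr": [0, 0, 0], "slide": [-0.869, -0.184, 0], "jaw": -1},
    {"dr": [0, 0, 0], "slide": [-0.869, -0.184, 0], "jaw": -1},
    {"dr": [0, 0, 0], "slide": [-0.869, -0.184, 0], "jaw": -1},
    {"dr": [0, 0, 0], "slide": [0, 0, 0], "jaw": -1},
  ],
)

```text
time: 58.25
tool_pos: [543.5, 58.8, 111.8]
tool_rot: [[0.022, 1.0, 0.0], [1.0, -0.022, -0.005], [-0.005, 0.0, -1.0]]
contact_force: [-0.0, 0.8, -0.1]
gripper_width: 85.5
gripper_force: 0.0
```

```bash
python3 - <<'E'
from h import *
gol([544.8,62.7,52.2])
E
```

```text
58.25 [543.5  58.8 111.8] w 85.5 gf 0.0 F [-0.   0.8 -0.1]
to [544.8  62.7  52.2] tool/40 [0.105 0.031 1.491] z [ 0.    -0.005 -1.   ] yaw -1.28
```

Request:
servo_tool(
  rows=[
    {"dr": [0, 0, -0.02], "slide": [0.07, 0.02, 0.6], "jaw": -1},
    {"dr": [0, 0, 0], "slide": [0, 0, 0.5], "jaw": -1},
    {"dr": [0, 0, 0], "slide": [0, 0, 0.35], "jaw": -1},
    {"dr": [0, 0, 0], "slide": [0, 0, 0], "jaw": -1},
    {"dr": [0, 0, 0], "slide": [0, 0, 0], "jaw": -1},
  ],
)

```text
time: 58.75
tool_pos: [545.4, 65.5, 54.0]
tool_rot: [[0.014, 1.0, 0.001], [1.0, -0.014, -0.003], [-0.003, 0.001, -1.0]]
contact_force: [0.4, -1.0, 1.0]
gripper_width: 85.3
gripper_force: 0.0
```

```bash
python3 - <<'E'
from h import *
gol([544.8,62.9,52.2])
E
```

```text
58.75 [545.4  65.5  54. ] w 85.3 gf 0.0 F [ 0.4 -1.   1. ]
to [544.8  62.9  52.2] tool/40 [-0.065 -0.014  0.045] z [ 0.001 -0.003 -1.   ] yaw -0.82
```

Request:
servo_tool(
  rows=[
    {"dr": [0, 0, 0.025], "slide": [-0.06, -0.014, 0.03], "jaw": -1},
    {"dr": [0, 0, 0], "slide": [0, 0, 0], "jaw": 0},
    {"dr": [0, 0, 0], "slide": [0, 0, 0], "jaw": 1},
    {"dr": [0, 0, 0], "slide": [0, 0, 0], "jaw": 1},
    {"dr": [0, 0, 0], "slide": [0, 0, 0], "jaw": 1},
    {"dr": [0, 0, 0], "slide": [0, 0, 0], "jaw": 1},
    {"dr": [0, 0, 0], "slide": [0, 0, 0], "jaw": 1},
    {"dr": [0, 0, 0], "slide": [0, 0, 0], "jaw": 1},
  ],
  force=60,
)

```text
time: 59.55
tool_pos: [544.9, 62.8, 53.0]
tool_rot: [[0.018, 1.0, 0.001], [1.0, -0.018, -0.003], [-0.003, 0.001, -1.0]]
contact_force: [0.0, 0.5, 2.1]
gripper_width: 12.9
gripper_force: 60.6
```

Request:
servo_tool(
  rows=[
    {"dr": [0, 0, 0], "slide": [0.1, 0, 0], "jaw": 1},
    {"dr": [0, 0, 0], "slide": [0.15, 0, 0], "jaw": 1},
    {"dr": [0, 0, 0], "slide": [0.1, 0, 0], "jaw": 1},
    {"dr": [0, 0, 0], "slide": [0, 0, 0], "jaw": 1},
    {"dr": [0, 0, 0], "slide": [0, 0, 0], "jaw": 1},
  ],
)

```text
time: 60.05
tool_pos: [545.1, 77.5, 53.0]
tool_rot: [[0.018, 1.0, 0.001], [1.0, -0.018, -0.002], [-0.002, 0.001, -1.0]]
contact_force: [-0.3, 0.6, 3.5]
gripper_width: 13.1
gripper_force: 60.9
```

Request:
servo_tool(
  rows=[
    {"dr": [0, 0, 0], "slide": [0, 0, -0.5], "jaw": 1},
    {"dr": [0, 0, 0], "slide": [0, 0, -1], "jaw": 1},
    {"dr": [0, 0, 0], "slide": [0, 0, 0], "jaw": 1},
    {"dr": [0, 0, 0], "slide": [0.813, -0.409, 0], "jaw": 1},
    {"dr": [0, 0, 0], "slide": [0.813, -0.409, 0], "jaw": 1},
    {"dr": [0, 0, 0], "slide": [0.813, -0.409, 0], "jaw": 1},
    {"dr": [0, 0, 0], "slide": [0.813, -0.409, 0], "jaw": 1},
    {"dr": [0, 0, 0], "slide": [0.813, -0.409, 0], "jaw": 1},
  ],
)

```text
time: 60.85
tool_pos: [464.2, 242.1, 110.3]
tool_rot: [[0.018, 1.0, -0.002], [1.0, -0.018, -0.003], [-0.003, -0.002, -1.0]]
contact_force: [0.5, 0.6, -0.8]
gripper_width: 12.9
gripper_force: 60.1
```

Request:
servo_tool(
  rows=[
    {"dr": [0, 0, 0], "slide": [0.813, -0.409, 0], "jaw": 1},
    {"dr": [0, 0, 0], "slide": [0.813, -0.409, 0], "jaw": 1},
    {"dr": [0, 0, 0], "slide": [0.813, -0.409, 0], "jaw": 1},
    {"dr": [0, 0, 0], "slide": [0, 0, 0.8], "jaw": 1},
    {"dr": [0, 0, 0], "slide": [0, 0, 0.7], "jaw": 1},
    {"dr": [0, 0, 0], "slide": [0, 0, 0.5], "jaw": 1},
    {"dr": [0, 0, 0], "slide": [0, 0, 0], "jaw": 1},
    {"dr": [0, 0, 0], "slide": [0, 0, 0], "jaw": 1},
  ],
)

```text
time: 61.65
tool_pos: [418.0, 338.9, 30.7]
tool_rot: [[0.018, 1.0, -0.002], [1.0, -0.018, -0.004], [-0.004, -0.001, -1.0]]
contact_force: [-0.0, 0.1, -0.7]
gripper_width: 12.8
gripper_force: 60.1
```

```bash
python3 - <<'E'
from h import *
gol([419,340,20])
E
```

```text
61.65 [418.  338.9  30.7] w 12.8 gf 60.1 F [-0.   0.1 -0.7]
to [419 340  20] tool/40 [0.03  0.025 0.268] z [-0.002 -0.004 -1.   ] yaw -1.05
```

Request:
servo_tool(
  rows=[
    {"dr": [0, 0, 0], "slide": [0, 0, 0.15], "jaw": 1},
    {"dr": [0, 0, 0], "slide": [0, 0, 0.11], "jaw": 1},
    {"dr": [0, 0, 0], "slide": [0, 0, 0], "jaw": 1},
    {"dr": [0, 0, 0], "slide": [0, 0, 0], "jaw": 1},
    {"dr": [0, 0, 0], "slide": [0, 0, 0], "jaw": 1},
  ],
)

```text
time: 62.15
tool_pos: [419.0, 339.3, 21.8]
tool_rot: [[0.018, 1.0, 0.001], [1.0, -0.018, -0.003], [-0.003, 0.001, -1.0]]
contact_force: [-0.0, 0.9, -0.9]
gripper_width: 12.7
gripper_force: 60.1
```

Request:
servo_tool(
  rows=[
    {"dr": [0, 0, 0], "slide": [0, 0, 0.05], "jaw": 1},
    {"dr": [0, 0, 0], "slide": [0, 0, 0], "jaw": 1},
    {"dr": [0, 0, 0], "slide": [0, 0, 0], "jaw": 1},
  ],
)

```text
time: 62.45
tool_pos: [419.3, 339.5, 20.0]
tool_rot: [[0.018, 1.0, 0.002], [1.0, -0.018, -0.002], [-0.002, 0.002, -1.0]]
contact_force: [0.5, 0.6, 1.6]
gripper_width: 13.0
gripper_force: 60.4
```

Request:
servo_tool(
  rows=[
    {"dr": [0, 0, 0], "slide": [0, 0, 0], "jaw": -1},
    {"dr": [0, 0, 0], "slide": [0, 0, 0], "jaw": -1},
    {"dr": [0, 0, 0], "slide": [0, 0, 0], "jaw": -1},
    {"dr": [0, 0, 0], "slide": [0, 0, 0], "jaw": -1},
    {"dr": [0, 0, 0], "slide": [0, 0, -0.6], "jaw": -1},
    {"dr": [0, 0, 0], "slide": [0, 0, -0.9], "jaw": -1},
    {"dr": [0, 0, 0], "slide": [0, 0, -0.8], "jaw": -1},
    {"dr": [0, 0, 0], "slide": [0, 0, 0], "jaw": -1},
  ],
)

```text
time: 63.25
tool_pos: [421.7, 341.4, 117.4]
tool_rot: [[0.018, 1.0, 0.01], [1.0, -0.018, 0.003], [0.003, 0.01, -1.0]]
contact_force: [1.0, -0.3, 1.4]
gripper_width: 85.5
gripper_force: 0.0
```

Request:
servo_tool(
  rows=[
    {"dr": [0, 0, 0], "slide": [-0.725, 0.541, 0], "jaw": -1},
    {"dr": [0, 0, 0], "slide": [-0.725, 0.541, 0], "jaw": -1},
    {"dr": [0, 0, 0], "slide": [-0.725, 0.541, 0], "jaw": -1},
    {"dr": [0, 0, 0], "slide": [-0.725, 0.541, 0], "jaw": -1},
    {"dr": [0, 0, 0], "slide": [-0.725, 0.541, 0], "jaw": -1},
    {"dr": [0, 0, 0], "slide": [-0.725, 0.541, 0], "jaw": -1},
    {"dr": [0, 0, 0], "slide": [0, 0, 0], "jaw": -1},
    {"dr": [0, 0, 0], "slide": [0, 0, 0], "jaw": -1},
  ],
)

```text
time: 64.05
tool_pos: [545.1, 162.5, 111.0]
tool_rot: [[0.02, 1.0, -0.001], [1.0, -0.02, -0.003], [-0.003, -0.001, -1.0]]
contact_force: [-0.8, 0.4, -0.2]
gripper_width: 85.4
gripper_force: 0.0
```

```bash
python3 - <<'E'
from h import *
gol([545.8,163.0,50.8]);f=grip('blue',77);print(w2px(f,(545.8,163,69)))
E
```

```text
64.05 [545.1 162.5 111. ] w 85.4 gf 0.0 F [-0.8  0.4 -0.2]
to [545.8 163.   50.8] tool/40 [0.018 0.019 1.505] z [-0.001 -0.003 -1.   ] yaw -1.15
blue bbox [271 225  23  48 883] cen [282.2 247.8] world [545.1 161.7]
blue bbox [398 264  19  29 390] cen [407.5 275.8] world [620.4 141.7]
[283.25741683 245.73052465]
```

Request:
servo_tool(
  rows=[
    {"dr": [0, 0, 0], "slide": [0.01, 0.01, 0.6], "jaw": -1},
    {"dr": [0, 0, 0], "slide": [0, 0, 0.5], "jaw": -1},
    {"dr": [0, 0, 0], "slide": [0, 0, 0.35], "jaw": -1},
    {"dr": [0, 0, 0], "slide": [0, 0, 0], "jaw": -1},
    {"dr": [0, 0, 0], "slide": [0, 0, 0], "jaw": -1},
    {"dr": [0, 0, 0], "slide": [0, 0, 0], "jaw": 0},
    {"dr": [0, 0, 0], "slide": [0, 0, 0], "jaw": 1},
    {"dr": [0, 0, 0], "slide": [0, 0, 0], "jaw": 1},
  ],
  force=60,
)

```text
time: 64.9
tool_pos: [546.4, 163.4, 55.0]
tool_rot: [[0.018, 1.0, 0.002], [1.0, -0.018, -0.003], [-0.003, 0.003, -1.0]]
contact_force: [-0.2, -0.7, -0.2]
gripper_width: 43.9
gripper_force: 0.0
```

Request:
servo_tool(
  rows=[
    {"dr": [0, 0, 0], "slide": [0, 0, 0], "jaw": 1},
    {"dr": [0, 0, 0], "slide": [0, 0, 0], "jaw": 1},
    {"dr": [0, 0, 0], "slide": [0, 0, 0], "jaw": 1},
    {"dr": [0, 0, 0], "slide": [0, 0, 0], "jaw": 1},
    {"dr": [0, 0, 0], "slide": [0, 0, 0], "jaw": 1},
  ],
)

```text
time: 65.4
tool_pos: [546.1, 163.4, 54.4]
tool_rot: [[0.018, 1.0, 0.002], [1.0, -0.018, -0.003], [-0.003, 0.002, -1.0]]
contact_force: [0.6, 0.3, 2.4]
gripper_width: 12.8
gripper_force: 60.5
```

Request:
servo_tool(
  rows=[
    {"dr": [0, 0, 0], "slide": [0.1, 0, 0], "jaw": 1},
    {"dr": [0, 0, 0], "slide": [0.15, 0, 0], "jaw": 1},
    {"dr": [0, 0, 0], "slide": [0.1, 0, 0], "jaw": 1},
    {"dr": [0, 0, 0], "slide": [0, 0, 0], "jaw": 1},
    {"dr": [0, 0, 0], "slide": [0, 0, 0], "jaw": 1},
  ],
)

```text
time: 65.9
tool_pos: [546.5, 177.9, 54.4]
tool_rot: [[0.018, 1.0, 0.002], [1.0, -0.018, -0.002], [-0.002, 0.002, -1.0]]
contact_force: [-0.3, -0.4, 5.9]
gripper_width: 12.7
gripper_force: 60.9
```

Request:
servo_tool(
  rows=[
    {"dr": [0, 0, 0], "slide": [0, 0, -0.5], "jaw": 1},
    {"dr": [0, 0, 0], "slide": [0, 0, -0.9], "jaw": 1},
    {"dr": [0, 0, 0], "slide": [0.806, -0.177, 0], "jaw": 1},
    {"dr": [0, 0, 0], "slide": [0.806, -0.177, 0], "jaw": 1},
    {"dr": [0, 0, 0], "slide": [0.806, -0.177, 0], "jaw": 1},
    {"dr": [0, 0, 0], "slide": [0.806, -0.177, 0], "jaw": 1},
    {"dr": [0, 0, 0], "slide": [0.806, -0.177, 0], "jaw": 1},
    {"dr": [0, 0, 0], "slide": [0, 0, 0], "jaw": 1},
  ],
)

```text
time: 66.7
tool_pos: [510.7, 343.5, 107.1]
tool_rot: [[0.013, 1.0, -0.004], [1.0, -0.013, -0.001], [-0.001, -0.004, -1.0]]
contact_force: [-0.1, -0.4, -1.1]
gripper_width: 12.6
gripper_force: 60.1
```

```bash
sed -i "s/(H>24)&(H<33)/(H>18)\&(H<33)/" h.py && python3 - <<'E'
from h import *
gol([514,340,22])
f=snap('side');h=cv2.cvtColor(f['color'],cv2.COLOR_BGR2HSV);H,S,V=h[...,0].astype(int),h[...,1],h[...,2]
for nm,m in dict(red=((H<5)|(H>174))&(S>180)&(V>90),yellow=(H>18)&(H<33)&(S>190)&(V>90)).items():
    n,l,s,ce=cv2.connectedComponentsWithStats(m.astype(np.uint8))
    for i in range(1,n):
        if s[i,4]>12 and ce[i][1]>240: print(nm,ce[i].round(1),s[i,4],px2w(f,*ce[i],32)[:2].round(0))
E
```

```text
66.7 [510.7 343.5 107.1] w 12.6 gf 60.1 F [-0.1 -0.4 -1.1]
to [514 340  22] tool/40 [-0.083  0.093  2.127] z [-0.004 -0.001 -1.   ] yaw -0.75
```

```bash
python3 - <<'E'
from h import *
f=snap('side','s20.png');h=cv2.cvtColor(f['color'],cv2.COLOR_BGR2HSV);H,S,V=h[...,0].astype(int),h[...,1],h[...,2]
for nm,m in dict(red=((H<6)|(H>172))&(S>110)&(V>90),yellow=(H>20)&(H<33)&(S>110)&(V>90)).items():
    n,l,s,ce=cv2.connectedComponentsWithStats(m.astype(np.uint8))
    for i in range(1,n):
        if s[i,4]>8 and ce[i][1]>270 and ce[i][1]<335: print(nm,ce[i].round(1),s[i,4],px2w(f,*ce[i],32)[:2].round(0))
st()
E
```

```text
red [162.2 281.8] 355 [810. 281.]
red [309.5 298.7] 49 [420. 345.]
yellow [345.4 271.9] 46 [320. 240.]
yellow [134.8 280.3] 208 [886. 274.]
yellow [235.2 294.7] 32 [609. 331.]
66.8 [512.1 339.8 107.4] w 12.7 gf 60.1 F [ 0.7  0.2 -1.1]
```

Both are where I placed them (red ≈420,345; yellow ≈609,335). Now lower the blue leaf into the middle of the tray.

Request:
servo_tool(
  rows=[
    {"dr": [0, 0, 0], "slide": [0, 0.04, 0.8], "jaw": 1},
    {"dr": [0, 0, 0], "slide": [0, 0, 0.7], "jaw": 1},
    {"dr": [0, 0, 0], "slide": [0, 0, 0.4], "jaw": 1},
    {"dr": [0, 0, 0], "slide": [0, 0, 0.15], "jaw": 1},
    {"dr": [0, 0, 0], "slide": [0, 0, 0], "jaw": 1},
    {"dr": [0, 0, 0], "slide": [0, 0, 0], "jaw": 1},
  ],
)

```text
time: 67.4
tool_pos: [516.2, 339.2, 28.8]
tool_rot: [[0.019, 1.0, 0.003], [1.0, -0.019, -0.002], [-0.002, 0.003, -1.0]]
contact_force: [0.4, 0.0, -1.1]
gripper_width: 12.7
gripper_force: 60.0
```

Request:
servo_tool(
  rows=[
    {"dr": [0, 0, 0], "slide": [0, 0, 0.09], "jaw": 1},
    {"dr": [0, 0, 0], "slide": [0, 0, 0], "jaw": 1},
    {"dr": [0, 0, 0], "slide": [0, 0, 0], "jaw": 1},
  ],
)

```text
time: 67.7
tool_pos: [515.5, 339.2, 24.4]
tool_rot: [[0.018, 1.0, 0.002], [1.0, -0.018, -0.003], [-0.003, 0.002, -1.0]]
contact_force: [-0.5, 0.4, -0.8]
gripper_width: 13.0
gripper_force: 60.0
```

Request:
servo_tool(
  rows=[
    {"dr": [0, 0, 0], "slide": [0, 0, 0.06], "jaw": 1},
    {"dr": [0, 0, 0], "slide": [0, 0, 0.03], "jaw": 1},
    {"dr": [0, 0, 0], "slide": [0, 0, 0], "jaw": 1},
    {"dr": [0, 0, 0], "slide": [0, 0, 0], "jaw": 1},
  ],
)

```text
time: 68.1
tool_pos: [515.7, 339.3, 21.5]
tool_rot: [[0.018, 1.0, 0.002], [1.0, -0.018, -0.002], [-0.002, 0.002, -1.0]]
contact_force: [-1.2, -0.5, 5.7]
gripper_width: 13.2
gripper_force: 60.9
```

Request:
servo_tool(
  rows=[
    {"dr": [0, 0, 0], "slide": [0, 0, 0], "jaw": -1},
    {"dr": [0, 0, 0], "slide": [0, 0, 0], "jaw": -1},
    {"dr": [0, 0, 0], "slide": [0, 0, 0], "jaw": -1},
    {"dr": [0, 0, 0], "slide": [0, 0, 0], "jaw": -1},
    {"dr": [0, 0, 0], "slide": [0, 0, -0.6], "jaw": -1},
    {"dr": [0, 0, 0], "slide": [0, 0, -0.9], "jaw": -1},
    {"dr": [0, 0, 0], "slide": [-0.3, 0, -0.9], "jaw": -1},
    {"dr": [0, 0, 0], "slide": [-0.7, 0, -0.9], "jaw": -1},
  ],
)

```text
time: 68.9
tool_pos: [514.0, 300.4, 153.2]
tool_rot: [[0.016, 1.0, 0.0], [1.0, -0.016, -0.003], [-0.003, 0.0, -1.0]]
contact_force: [0.9, -0.5, 0.0]
gripper_width: 85.3
gripper_force: 0.0
```

Request:
servo_tool(
  rows=[
    {"dr": [0, 0, 0], "slide": [-0.9, 0.1, -0.9], "jaw": -1},
    {"dr": [0, 0, 0], "slide": [-0.9, 0.1, -0.9], "jaw": -1},
    {"dr": [0, 0, 0], "slide": [0, 0, 0], "jaw": -1},
    {"dr": [0, 0, 0], "slide": [0, 0, 0], "jaw": -1},
    {"dr": [0, 0, 0], "slide": [0, 0, 0], "jaw": -1},
  ],
)

```text
time: 69.4
tool_pos: [520.2, 229.3, 221.3]
tool_rot: [[0.018, 1.0, -0.002], [1.0, -0.018, -0.004], [-0.004, -0.002, -1.0]]
contact_force: [-0.0, -0.2, 0.0]
gripper_width: 85.5
gripper_force: 0.0
```

```bash
python3 - <<'E'
from h import *
st();f=snap('wrist');cv2.imwrite('pics/w20.png',cv2.resize(f['color'],(800,600),interpolation=cv2.INTER_CUBIC))
E
```

```text
69.4 [520.2 229.3 221.3] w 85.5 gf 0.0 F [-0.  -0.2  0. ]
```

View pics/w20.png

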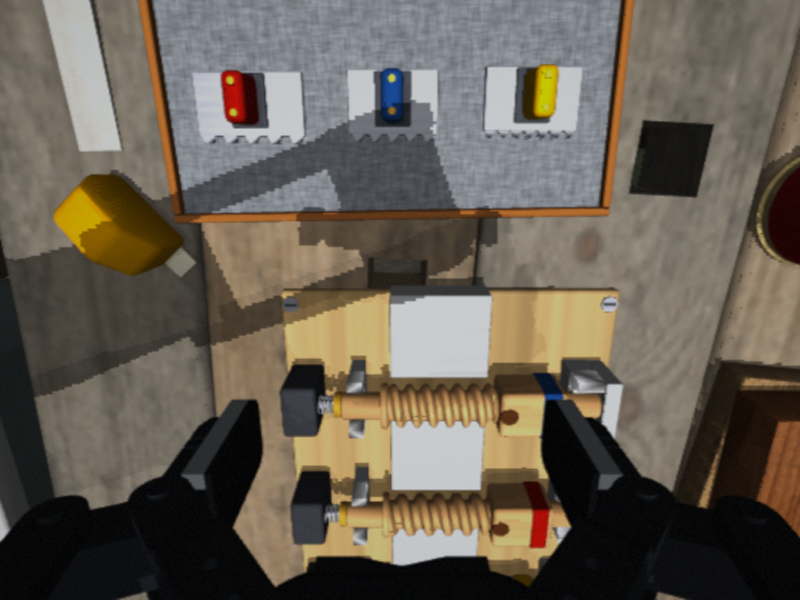

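The three leaves lie flat in the tray: red (240,97), blue (392,95), yellow (545,91). The blue and red screws are seated in their bays at rows 405 and 515. Bay c is outside this view; its screw was seated in the earlier close-up. Handing in.

```bash
python3 -c "
from h import *
print(order.sign_off())"
```

```text
the job is handed in; nothing more can be done
None
```

I loaded all three screws in the cradle, had every leaf fully home at the same time, put the leaves back flat in their tray, and handed the job in at about 69 s; bay c was out of view in the last picture, so the yellow screw was last seen seated before its leaf came out.

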